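# Lock the lid on the jewellery finishing machine

## Robot

A 6-joint arm with a two-finger parallel gripper is mounted at the origin on the work surface. World frame = base frame: x ahead of the robot, y to its left, z up, the work surface at z = 0. Lengths are in mm, angles in rad, forces in N, time in s.
With the tool pointing down it reaches from about 400 to 925 mm from the base axis. Payload 3.4 kg.
Tool frame: the origin (TCP) lies midway between the tips of the shut fingers; the grasp point (between the pads) lies 19 mm behind it; y points along the fingers, z is the direction in which the jaws open and shut, and the axes are right-handed (so a half turn about y gives the same grasp; the last joint's range is limited). The gripper opens to 85 mm and grips with 20 to 120 N. Pads are 22 mm wide; open, the fingers measure 114 mm over their backs; the gripper's body (76 mm by 85 mm) begins 54 mm behind the grasp point. The pads swing forward as they close: fully open they stand 13 mm farther back than shut.
Start: joints at [1.244, 0.307, 1.506, -0, 1.328, -0.073], TCP at [144.397, 556.579, 231.305] pointing down, gripper open.
Joint ranges: [-3.12, 3.12], [-1.05, 2.28], [0.14, 2.33], [-1.42, 4.57], [0.1, 2.73], [-2.68, 2.68]. Speed limits (rad/s): [2.57, 2.57, 3.14, 3.14, 3.14, 3.14].

## Interface

Orientations are given as [roll, pitch, yaw] about the fixed x, y, z axes, in that order (R = Rz(yaw) Ry(pitch) Rx(roll)).
In Python, from plant import manip, eyes, models gives the robot as it stands.
- The arm moves only by the tool send_rows, never from a script. Its argument "motion" is a list of rows, each an object with "turn": the turn, a rotation vector about the tool's x, y, z in degrees, a list of three; "travel": the shift along the tool's x, y, z in cm, a list of three; "grip": the opening, from 0 (shut) to 1 (fully open). In form: [{"turn": [ax, ay, az], "travel": [x, y, z], "grip": grip}, ...]. A call has 1 to 5 rows; each row shifts and turns the commanded pose from where the row before left it, along the tool's axes as they then stand; what a row does not reach is not made up. A row lasts 1/12 s, in which the tool goes at most 41.7 mm and 7.16 degrees, less where a joint would pass 70% of its speed; a pose out of reach is approached as far as the arm can. A call is refused whole if a number of a shift passes 4.17 or a number of a turn 7.16, either way. A call with a gripper value outside its range is refused whole. The fingers move at their own pace and stop on an object; "force" is the grip in N (left out, the last holds). Time passes only in rows, so rows that do not move let the fingers close. It gives the time, the measured TCP pose, the force and the opening at its end, in the units of the state.
- manip.observe(): the state, without advancing time (a new reading comes with each control period).
- eyes.read_camera(name): name is "side" or "top"; returns a dict with "image" (480x640x3 uint8, blue, green, red), "fx", "fy", "cx", "cy" (pixels), "world_from_camera" (4x4, takes a point from camera to world coordinates). Camera axes: x right, y down, z forward; pixel columns grow to the right and rows downward; lengths in mm; the calibration is good to about 2 mm. A picture is of the moment at which its call begins. There is no depth.
- manip.job_done(): hands the job in, once; it reports no verdict.
Trained networks look in a picture, given as the dict that the camera call returned (one of the last four; its "shot" number tells which), for a name from the list of things; names that differ only in an ending like _2 or _b are one class to them, and where a whole thing is asked for, a point or a joint stands for the part that bears it (a point fixed in the world has none). Each returns a list of dicts, best first, with "p" (0 to 1); they miss things now and then, are a little off and sometimes report something else, mostly with a low value. They report only what shows in the picture. A call takes as long as a camera call. They do not tell look-alikes from the thing itself.
- models.outline_of(picture, target): "pixels" (480x640 bool, what is visible of it) and "extent" ([centre column, centre row, width, height] in pixels, round what is visible of it).
The state is a dict: "time": time; "joint_positions": joint angles; "qd": joint speeds; "joint_efforts": joint torques, N m; "ee_pos": TCP position; "tcp_rot": TCP orientation; "ft_force": force on the tool from outside, world axes, zero at the start; "ft_torque": the same for the moment, N m; "gripper_width": finger opening in mm.
Only numpy, scipy, OpenCV 4.12 (cv2) and the standard library are available. Lean on these libraries where they do the work, as an engineer would, in place of code of your own. Each camera call takes 0.05 s, during which the arm holds its last target.

## Task

Pick up the eared lid by its bar handle, lower it into the collar of the white finishing machine with its ears passing through the two gaps, and twist it clockwise (seen from above) until its ears cam up tight under the collar's claws and the seal is firmly squeezed, but not crushed. Then let go, leaving it level and locked, and do not disturb the other things on the table.

Things in the scene. Friction and masses are not known exactly. Their poses are not given: they have to be found in the camera images.
- lid: Loose aluminium disc 76 mm wide, 8 thick, 160 to 290 g, flat on the table. Two opposite ears, 12 mm wide, reach 49 mm from its centre; on each a rib with crest 7 mm above the underside. Black bar handle 62 long, 14 thick, 8 to 48 mm above the underside, its length along the ears. Origin: centre of underside; x along handle and ears (a half turn is the same), z up.
- machine: Fixed white box 180 x 180 x 90 mm, origin at the centre of its underside on the table, z up. On top, in the middle, stands a round aluminium collar 118 mm across with two claws inside it and a black seal ring, 74 mm across, in its middle. Its x axis runs through the two gaps between the claws, at +x and -x.
- mouth (a point): On the collar's axis, 100 mm above the table, at the top of the unpressed seal; axes as the machine. The lid's underside lies here, or 0.3 to 0.6 mm lower by its weight, when it rests on the seal. The seal is sprung, 5 N per mm: under 8 N it leaks, about 13 N is tight, over 20 N crushes it (pushing by hand counts too). The lid sinks 2 to 3 mm as it cams down; let the hand follow.
- gap (a point): In the middle of the +x gap between the claws, 45 mm from the collar's axis, 115 mm above the table. Each gap is 26 degrees wide; an ear has about 4 degrees to spare on either side when the handle lies along the machine's x. The collar's inner wall has a radius of 52 mm, the claws reach in to 40.5 mm; their tops lie 7 to 19 mm above point mouth, give or take 2.5 mm.
- claw (a point): Above mid-claw, 45 mm from the axis. From each gap clockwise the underside is a ramp dropping 7.6 mm per rad to a stop at 82 degrees. The collar is screwed up to 2.5 mm higher or lower, unmeasured: the ramps bite 14 to 52 degrees from the gap, felt as a down pull of the lid on the hand. Each 0.1 rad more adds 3.3 N: tight 0.3 rad past the bite. Resistance eases if you pause. Let go, it stays.
- plain_lid: Bystander, leave alone: a plain aluminium lid 86 mm wide with a round knob, 38 mm high, no ears; origin under its centre.
- dish: Bystander, leave alone: small white dish, 60 mm wide, 16 high; origin under its centre.
- ring_cone: Bystander, leave alone: wooden ring cone, 48 mm wide, 70 high; origin under its centre.
- jar: Bystander, leave alone: glass jar, 52 mm wide, 70 high; origin under its centre.
- loupe: Bystander, leave alone: black loupe, 38 mm wide, 30 high; origin under its centre.
- pliers: Bystander, leave alone: pliers with yellow handles, 130 mm long, lying flat; origin at the rivet.
- brush: Bystander, leave alone: brush with a wooden handle, lying flat; origin near its middle.
There are look-alikes about, which are no part of the job. Leave any green look-alike of the lid alone.

How it is judged (in metres and radians):
On the way, in this order (a step that is already met when the one before it is completed fails the run):
1. the lid is lifted clear of the table (height (world z) of lid above 0.05 m), for 0.1 s.
2. the lid lies in the collar on the seal, ears through the gaps (horizontal distance between lid and mouth below 0.006 m and z of lid in the frame of mouth below 0.0015 m and angle between lid's own z axis and vertical below 0.06 rad), for 0.1 s.
At the end, for the whole second after the job is handed in: the lid is locked in the collar: within 5 mm of its axis, level within 0.05 rad, turned at least 0.25 rad from the gaps, pressing on the seal with 8 to 19 N, let go and at rest (contact force between lid and machine between 8 and 19 N and horizontal distance between lid and mouth below 0.005 m and angle between lid's own z axis and vertical below 0.05 rad and angle between the x axis of lid and the x axis of machine, either way round above 0.25 rad and linear speed of lid below 0.01 m/s); the robot touches nothing.
It fails at once if the seal is crushed: more than 20 N on it (contact force between lid and machine above 20 N).
It fails at once if the robot pushes on the machine with more than 25 N (contact force between any of the arm, the fingers and machine above 25 N).
It fails at once if a bystander is disturbed (moved more than 30 mm) (distance of any of plain_lid, dish, ring_cone, jar, loupe, pliers, brush from where it was at the start of the episode above 0.03 m).
It also fails if it takes over 61 s, if anything falls off the work surface, if the arm or the gripper's body presses on something with over 40 N, if the wrist force passes 120 N, or if a joint passes its speed limit or range.

## Working session

There is one attempt and no reset: what is moved stays moved. The work goes in short steps, Python scripts to look and compute and a tool call to move; the robot and the scene stay as the last step left them, time stands still between calls to the robot, and variables do not carry over. Pictures are saved under pics/ and viewed, and the job is handed in when it is done.

Besides the shell and the picture viewer there is one more tool, called after "Emit:" as a command line: name --argument value ..., lists and objects as JSON in quotes. send_rows: Moves the arm, as the interface text tells. Its arguments: {"type":"object","properties":{"motion":{"type":"array","items":{"type":"object","properties":{"turn":{"type":"array","items":{"type":"number"}},"travel":{"type":"array","items":{"type":"number"}},"grip":{"type":"number"}}}},"force":{"type":"number"}},"required":["motion"]}

```bash
mkdir -p pics; ls
python3 - <<'E'
from plant import manip, eyes, models
import cv2,json
print(manip.observe())
for n in("top","side"):
    p=eyes.read_camera(n);cv2.imwrite(f"pics/{n}0.png",p["image"]);print(n,p["fx"],p["fy"],p["cx"],p["cy"],p["world_from_camera"])
    for t in("lid","machine","plain_lid"):
        for d in models.outline_of(p,t):print(t,round(d["p"],2),d["extent"],d["pixels"].sum())
E
```

```text
pics
{'time': 0.0, 'joint_positions': array([ 1.24352024e+00,  3.07592129e-01,  1.50764337e+00,  1.74381092e-05,
        1.32841766e+00, -7.34657877e-02]), 'qd': array([-0.00131494,  0.00041551, -0.00051762, -0.00031673, -0.00254408,
       -0.00122634]), 'joint_efforts': array([ 1.44714508e-03, -4.57544482e+01, -2.51921314e+01,  8.44029699e-06,
        1.33953273e-02,  2.57930743e-07]), 'ee_pos': array([144.15637658, 555.92713841, 230.38141624]), 'tcp_rot': array([-1.57285004e+00,  1.68115058e-04, -2.53814671e-01]), 'ft_force': array([ 0.34849755, -0.11707495,  0.02779124]), 'ft_torque': array([-0.02179936, -0.03467197, -0.01961539]), 'gripper_width': 85.74627240800469}
top 516.0763637152876 516.0763637152876 322.8130573450732 234.7617397798262 [[ 1.06690290e-02 -9.83490775e-01  1.80643480e-01  2.37858804e+02]
 [-9.99899287e-01 -1.21838236e-02 -7.27800226e-03  2.87947218e+01]
 [ 9.35877639e-03 -1.80547638e-01 -9.83521715e-01  1.47844522e+03]
 [ 0.00000000e+00  0.00000000e+00  0.00000000e+00  1.00000000e+00]]
lid 0.89 [455.1, 337.6, 32.8, 30.9] 663
lid 0.8 [459.6, 220.9, 30.7, 25.2] 520
lid 0.56 [417.6, 205.1, 29.5, 30.1] 513
machine 0.94 [299.1, 222.6, 74.5, 79.3] 3488
machine 0.28 [373.0, 173.9, 14.2, 16.6] 184
plain_lid 0.87 [426.1, 263.4, 27.5, 29.6] 698
side 554.5152501867204 554.5152501867204 323.3950259235368 242.7190144683918 [[-9.95460804e-01 -6.87534836e-02  6.58084111e-02  4.08377141e+02]
 [-9.34151545e-02  5.73591026e-01 -8.13797852e-01  9.46321969e+02]
 [ 1.82043232e-02 -8.16251366e-01 -5.77410001e-01  7.57839373e+02]
 [ 0.00000000e+00  0.00000000e+00  0.00000000e+00  1.00000000e+00]]
lid 0.87 [430.1, 191.8, 28.0, 32.2] 505
lid 0.81 [314.1, 182.4, 31.5, 27.7] 461
lid 0.62 [288.6, 205.6, 36.9, 26.9] 649
machine 0.98 [291.9, 283.8, 112.5, 101.6] 6960
plain_lid 0.82 [349.1, 205.7, 34.5, 26.4] 594
```

View pics/top0.png

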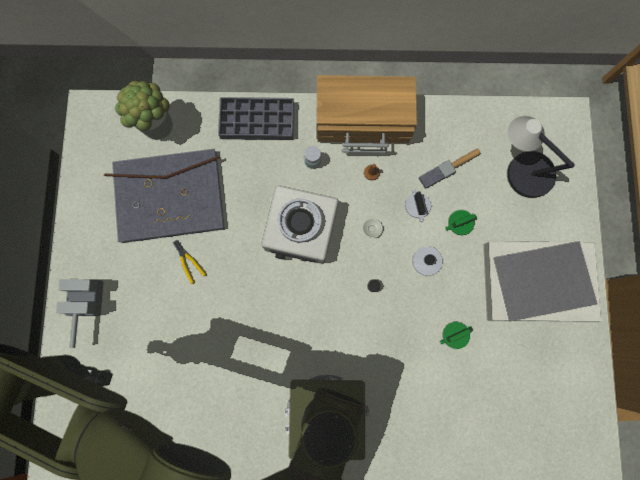

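View pics/side0.png

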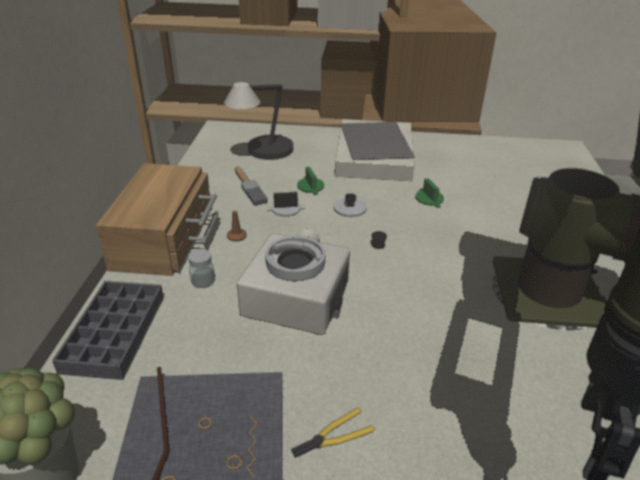

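Run:
```python
import cv2,numpy as np
a=cv2.imread("pics/top0.png");b=cv2.imread("pics/side0.png")
def c(im,x,y,r,s): return cv2.resize(im[y-r:y+r,x-r:x+r],(s,s),interpolation=cv2.INTER_CUBIC)
o=np.vstack([np.hstack([c(a,455,337,25,260),c(a,459,221,25,260),c(a,417,205,25,260)]),np.hstack([c(b,430,191,25,260),c(b,314,182,25,260),c(b,288,205,25,260)])])
cv2.imwrite("pics/crops.png",o)
cv2.imwrite("pics/mach.png",c(a,299,222,50,590))
```

```text
(no output)
```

View pics/crops.png

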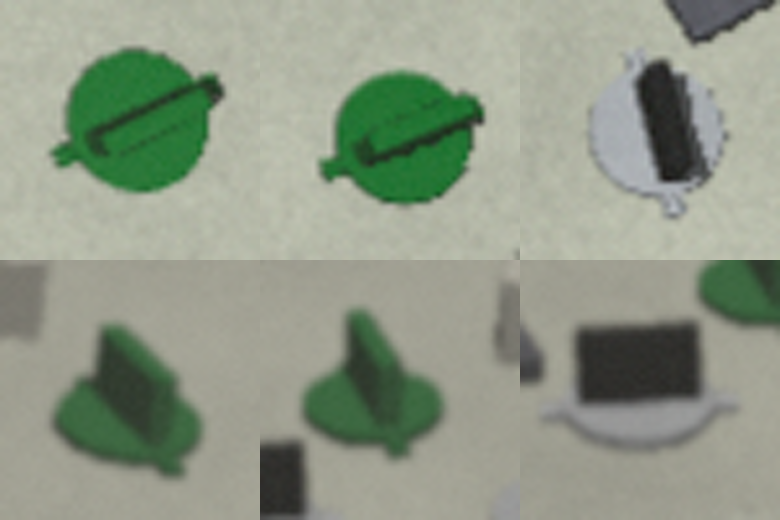

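View pics/mach.png

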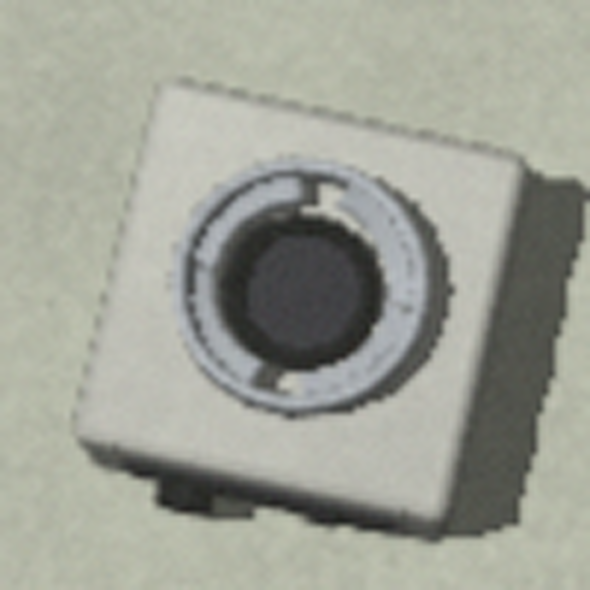

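Aluminium lid = (418,205) in top; the two green ones at (456,337) and (460,221) are look-alikes. The crop confirms grey disc, black bar and ears.

```bash
cat > h.py <<'E'
import numpy as np,cv2
from scipy.optimize import minimize
from plant import manip, eyes, models
def proj(P,c):
    T=np.linalg.inv(c["world_from_camera"]);Q=np.asarray(P,float)@T[:3,:3].T+T[:3,3]
    return np.c_[c["fx"]*Q[:,0]/Q[:,2]+c["cx"],c["fy"]*Q[:,1]/Q[:,2]+c["cy"]]
def circ(r,z,n=72):
    a=np.arange(n)*2*np.pi/n;return np.c_[r*np.cos(a),r*np.sin(a),0*a+z]
def boxp(lx,ly,z0,z1):
    return np.array([[x,y,z] for x in(-lx/2,lx/2) for y in(-ly/2,ly/2) for z in(z0,z1)],float)
LID=[np.r_[circ(38,0),circ(38,8)],boxp(98,12,1,6),boxp(62,14,8,48)]
MACH=[boxp(180,180,0,90),np.r_[circ(59,90),circ(59,119)]]
def tf(P,x,y,z,yaw):
    c,s=np.cos(yaw),np.sin(yaw);return P@np.array([[c,-s,0],[s,c,0],[0,0,1]]).T+[x,y,z]
def sil(parts,pose,c,S=8,roi=None):
    x0,y0,w,h=roi;m=np.zeros((h*S,w*S),np.uint8)
    for P in parts:
        q=(proj(tf(P,*pose),c)-[x0,y0]+.5)*S
        hull=cv2.convexHull(q.astype(np.float32))
        cv2.fillPoly(m,[np.round(hull).astype(np.int32)],1)
    return cv2.resize(m.astype(np.float32),(w,h),interpolation=cv2.INTER_AREA)
def fit(parts,obs,x0,z=0):
    L=[]
    for c,m in obs:
        ys,xs=np.nonzero(m);r=(xs.min()-12,ys.min()-12,np.ptp(xs)+25,np.ptp(ys)+25)
        L.append((c,r,m[r[1]:r[1]+r[3],r[0]:r[0]+r[2]].astype(np.float32)))
    f=lambda v:sum(np.abs(sil(parts,(v[0],v[1],z,v[2]),c,roi=r)-m).sum()/m.sum() for c,r,m in L)
    best=None
    for k in range(3):
        s=np.array([[0,0,0],[8,0,0],[0,8,0],[0,0,.25]])+(x0 if best is None else best.x)
        best=minimize(f,s[0],method="Nelder-Mead",options=dict(initial_simplex=s,xatol=.02,fatol=1e-4))
    return best.x,best.fun
def ground(c,u,v,z):
    d=c["world_from_camera"][:3,:3]@[(u-c["cx"])/c["fx"],(v-c["cy"])/c["fy"],1];o=c["world_from_camera"][:3,3]
    return o+d*(z-o[2])/d[2]
E
python3 - <<'E'
from h import *
t=eyes.read_camera("top");s=eyes.read_camera("side")
def pick(c,n,u,v): return min(models.outline_of(c,n),key=lambda d:np.hypot(d["extent"][0]-u,d["extent"][1]-v))["pixels"]
lt,ls=pick(t,"lid",418,205),pick(s,"lid",288,205)
mt,ms=pick(t,"machine",299,222),pick(s,"machine",292,284)
g=ground(t,418,205,10);print(g)
for o in([(t,lt)],[(s,ls)],[(t,lt),(s,ls)]):print("lid",fit(LID,o,[g[0],g[1],.257]))
g=ground(t,299,222,60);print(g)
for o in([(t,mt)],[(s,ms)],[(t,mt),(s,ms)]):print("mach",fit(MACH,o,[g[0],g[1],-.24]))
for n in("dish","ring_cone","jar","loupe","brush","plain_lid"):
    d=models.outline_of(t,n)[0];print(n,round(d["p"],2),ground(t,*d["extent"][:2],20).round())
E
```

```text
[ 599.65286836 -259.94139898   10.        ]
lid (array([ 6.00938108e+02, -2.59423466e+02,  2.19795458e-01]), np.float64(0.05807783082127571))
lid (array([ 6.06381056e+02, -2.62324558e+02,  2.29576671e-01]), np.float64(0.09352748841047287))
lid (array([ 6.03252972e+02, -2.59717591e+02,  2.39060867e-01]), np.float64(0.23127681016921997))
[533.96362456  85.50586782  60.        ]
mach (array([ 5.28585661e+02,  8.37073741e+01, -2.03774301e-01]), np.float64(0.27818942070007324))
mach (array([ 5.31814525e+02,  7.77651481e+01, -1.80383057e-01]), np.float64(0.3045710623264313))
mach (array([ 5.29850604e+02,  8.31899003e+01, -2.07881384e-01]), np.float64(0.6011273860931396))
dish 0.69 [ 531. -123.   20.]
ring_cone 0.45 [ 697. -129.   20.]
jar 0.55 [737.  48.  20.]
loupe 0.6 [ 359. -127.   20.]
brush 0.84 [ 704. -355.   20.]
plain_lid 0.55 [ 426. -277.   20.]
```

```bash
cat >> h.py <<'E'
from scipy.ndimage import map_coordinates
def edgefit(curves,cams,x0,z=0,ds=0.8,verbose=0):
    L=[]
    for c in cams:
        L.append((c,cv2.GaussianBlur(cv2.cvtColor(c["image"],cv2.COLOR_BGR2GRAY),(0,0),.7).astype(float)))
    def f(v,sg=1):
        tot=0
        for c,g in L:
            for P in curves:
                q=proj(tf(P,v[0],v[1],z,v[2]),c);d=np.gradient(q,axis=0);n=np.c_[-d[:,1],d[:,0]]/np.linalg.norm(d,axis=1)[:,None]
                a=map_coordinates(g,(q+n*ds)[:,::-1].T,order=1)-map_coordinates(g,(q-n*ds)[:,::-1].T,order=1)
                tot-=np.mean(np.minimum(np.abs(a),60))
        return tot
    b=None
    G=[(f(np.array(x0)+[i,j,k]),i,j,k) for i in np.arange(-10,11,1.) for j in np.arange(-10,11,1.) for k in np.arange(-.12,.121,.02)]
    g=min(G);s=np.array([[0,0,0],[1,0,0],[0,1,0],[0,0,.02]])+(np.array(x0)+g[1:])
    r=minimize(f,s[0],method="Nelder-Mead",options=dict(initial_simplex=s));return r.x,r.fun
def seg(a,b,n=40): return np.linspace(a,b,n)
E
python3 - <<'E'
from h import *
t=eyes.read_camera("top");s=eyes.read_camera("side")
B=[seg([a*90,-75,90],[a*90,75,90]) for a in(-1,1)]+[seg([-75,a*90,90],[75,a*90,90]) for a in(-1,1)]
x0=[531,83,-.23]
for nm,C in(("box",B),("coll59",[circ(59,119)]),("box+coll",B+[circ(59,119)]*2)):
    for cn,cs in(("top",[t]),("side",[s]),("both",[t,s])):print(nm,cn,edgefit(C,cs,x0))
r,_=edgefit(B+[circ(59,119)]*2,[t,s],x0)
for c,n in((t,"t"),(s,"s")):
    u=proj([[r[0],r[1],100]],c)[0].astype(int);k=60;x,y=u-k
    im=cv2.resize(c["image"][y:y+2*k,x:x+2*k],None,fx=5,fy=5,interpolation=cv2.INTER_CUBIC)
    for P in B+[circ(59,119),circ(52,119),circ(40.5,119)]+[seg([-60,0,119],[60,0,119])]:
        q=((proj(tf(P,r[0],r[1],0,r[2]),c)-[x,y]+.5)*5).astype(np.int32);cv2.polylines(im,[q],False,(0,0,255))
    cv2.imwrite(f"pics/m{n}.png",im)
E
```

```text
box top (array([ 5.30350820e+02,  8.51342887e+01, -2.11834243e-01]), np.float64(-132.00563480496297))
box side (array([ 5.33947628e+02,  8.62201992e+01, -2.01653608e-01]), np.float64(-64.38749143648396))
box both (array([ 5.30949440e+02,  8.54419515e+01, -2.19264396e-01]), np.float64(-182.8170190829604))
coll59 top (array([ 5.25163322e+02,  7.14662308e+01, -2.51640918e-01]), np.float64(-37.45978492799949))
coll59 side (array([ 5.35665533e+02,  9.10624687e+01, -2.63386318e-01]), np.float64(-15.39001072398228))
coll59 both (array([ 5.23398790e+02,  7.93862846e+01, -1.37299784e-01]), np.float64(-47.200686639220464))
box+coll top (array([ 5.29852390e+02,  8.45742219e+01, -2.11077518e-01]), np.float64(-180.3778658007491))
box+coll side (array([ 5.33814751e+02,  8.63626488e+01, -2.03231906e-01]), np.float64(-92.76196512431113))
box+coll both (array([ 5.29575140e+02,  8.51598487e+01, -2.11215777e-01]), np.float64(-257.27484185487776))
```

View pics/mt.png

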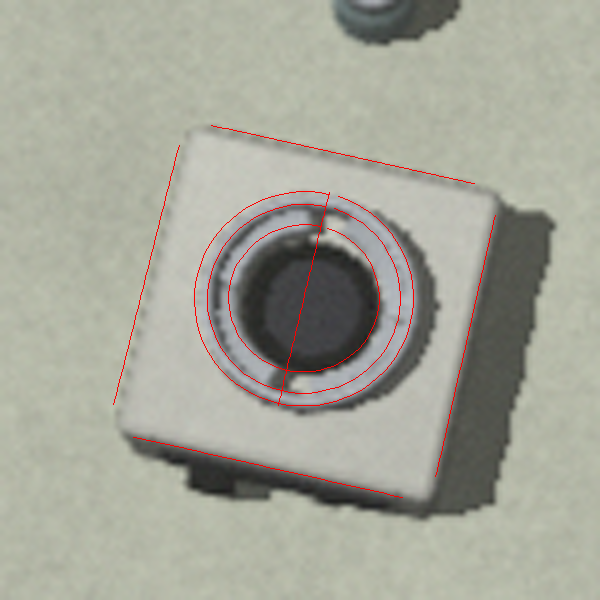

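View pics/ms.png

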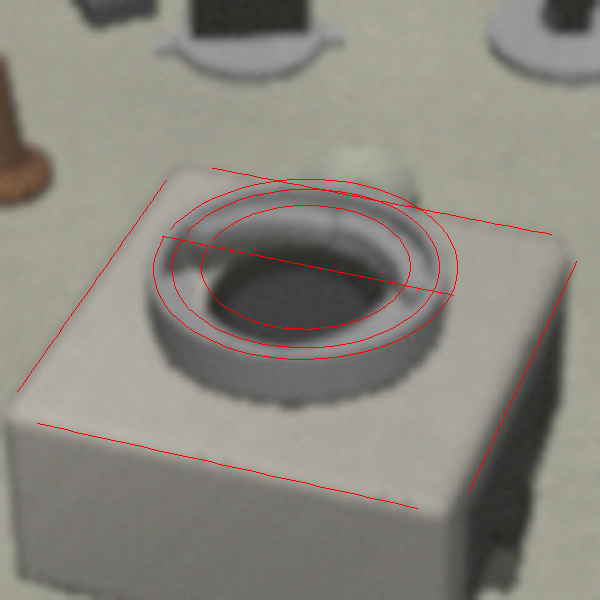

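Run:
```python
from h import *
t=eyes.read_camera("top");s=eyes.read_camera("side")
np.savez("cams.npz",t=t["image"],s=s["image"])
import pickle;pickle.dump((t,s),open("cams.pkl","wb"))
out=[]
for c,r,dz in((t,(531,81.5,-.225),0),(s,(533,84.5,-.225),-1.5)):
    u=proj([[r[0],r[1],110]],c)[0].astype(int);k=32;x,y=u-k
    raw=cv2.resize(c["image"][y:y+2*k,x:x+2*k],None,fx=6,fy=6,interpolation=cv2.INTER_CUBIC);im=raw.copy()
    for P in [circ(59,119+dz),circ(52,119+dz),circ(40.5,119+dz),circ(40.5,107+dz)]+[seg([-60,0,119+dz],[60,0,119+dz])]:
        q=((proj(tf(P,r[0],r[1],0,r[2]),c)-[x,y]+.5)*6).astype(np.int32);cv2.polylines(im,[q],False,(0,0,255))
    out.append(np.hstack([raw,im]))
cv2.imwrite("pics/coll.png",cv2.resize(np.vstack(out),(768,768))[:,:])
```

```text
(no output)
```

View pics/coll.png

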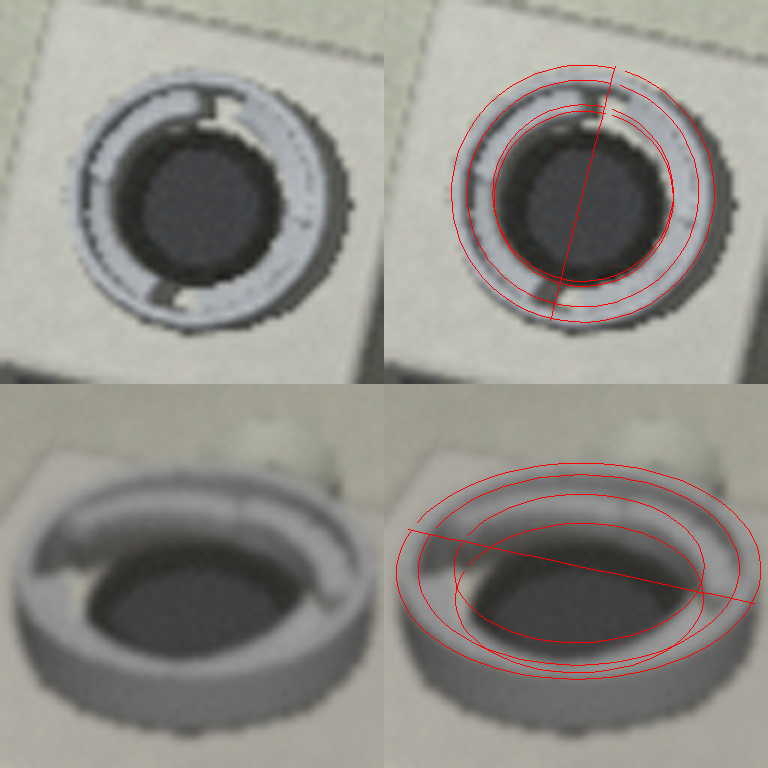

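Run:
```python
from h import *
import pickle
t,s=pickle.load(open("cams.pkl","rb"))
def lineedge(c,a,b,R=4):
    g=cv2.GaussianBlur(cv2.cvtColor(c["image"],cv2.COLOR_BGR2GRAY),(0,0),.6).astype(float)
    pa,pb=proj([a,b],c);n=np.array([-(pb-pa)[1],(pb-pa)[0]]);n/=np.linalg.norm(n)
    pts=[]
    for f in np.linspace(0,1,60):
        p=pa+(pb-pa)*f;o=np.arange(-R,R+.01,.1);v=map_coordinates(g,(p+o[:,None]*n)[:,::-1].T,order=1)
        d=np.abs(np.gradient(v));w=d**3;pts.append(p+n*(o*w).sum()/w.sum())
    return np.array(pts)
for c,nm,x,y in((t,"top",529,81,),(s,"side",533,84.5)):
  for k,(a,b) in enumerate([([90,-70,90],[90,70,90]),([-90,-70,90],[-90,70,90]),([-70,90,90],[70,90,90]),([-70,-90,90],[70,-90,90])]):
    A,Bq=tf(np.array([a,b],float),x,y,0,-.225)
    q=lineedge(c,A,Bq)
    W=np.array([ground(c,u,v,90)[:2] for u,v in q])
    vx,vy,_,_=cv2.fitLine(W.astype(np.float32),cv2.DIST_HUBER,0,.01,.01).ravel()
    th=np.arctan2(vy,vx)
    if k<2: th-=np.pi/2
    th=(th+np.pi/2)%np.pi-np.pi/2
    m=np.median(W,0)-[x,y];e=np.array([np.cos(-.225),np.sin(-.225)]);nn=e if k<2 else np.array([-e[1],e[0]])
    print(nm,a[:2],"yaw",round(th,4),"offset",round(m@nn,1),"rms",round(np.std((W-np.median(W,0))@[-vy,vx]),2))
```

```text
top [90, -70] yaw -0.2132 offset 86.1 rms 0.59
top [-90, -70] yaw -0.2704 offset -90.5 rms 2.63
top [-70, 90] yaw -0.2243 offset 89.0 rms 0.8
top [-70, -90] yaw -0.213 offset -85.2 rms 0.1
side [90, -70] yaw -0.2092 offset 84.9 rms 0.33
side [-90, -70] yaw -0.2228 offset -90.7 rms 0.88
side [-70, 90] yaw -0.212 offset 92.0 rms 0.23
side [-70, -90] yaw -0.1803 offset -83.9 rms 2.49
```

Create go.py:
```python
import sys,numpy as np
from plant import manip
from scipy.spatial.transform import Rotation as R
o=manip.observe();p=np.array(o["ee_pos"]);r=R.from_euler("xyz",o["tcp_rot"])
print("t",round(o["time"],2),"p",p.round(1),"rot",np.round(o["tcp_rot"],4),"F",o["ft_force"].round(2),"T",o["ft_torque"].round(2),"w",round(o["gripper_width"],1),"j6",round(o["joint_positions"][5],2))
if len(sys.argv)>1:
    T=np.array(list(map(float,sys.argv[1:4])));yaw=float(sys.argv[4]);n=int(sys.argv[5])
    q=R.from_euler("xyz",[-np.pi/2,0,yaw])
    print("shift cm/row (current axes)",(r.inv().apply(T-p)/10/n).round(3),"total",(r.inv().apply(T-p)/10).round(3))
    print("shift if already at yaw",(q.inv().apply(T-p)/10/n).round(3))
    print("turn deg total",np.degrees((r.inv()*q).as_rotvec()).round(2))
```

```text
(no output)
```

Emit:
send_rows --motion '[{"turn": [0, -6.86, 0], "travel": [0, 0, 0], "grip": 0.5}, {"turn": [0, -6.86, 0], "travel": [0, 0, 0], "grip": 0.5}, {"turn": [0, -6.86, 0], "travel": [0, 0, 0], "grip": 0.5}, {"turn": [0, -6.86, 0], "travel": [0, 0, 0], "grip": 0.5}]'

```text
time: 1.53
ee_pos: [144.4, 556.6, 231.3]
tcp_rot: [-1.571, -0.0, 0.231]
ft_force: [0.2, -0.3, 0.4]
gripper_width: 43.2
```

```bash
python3 go.py 480 250 230 0.225 12
```

```text
t 1.53 p [144.4 556.6 231.3] rot [-1.5708 -0.      0.2311] F [ 0.16 -0.34  0.43] T [ 0.02  0.03 -0.01] w 43.2 j6 -0.56
shift cm/row (current axes) [ 2.137  0.011 -3.127] total [ 25.646   0.131 -37.527]
shift if already at yaw [ 2.156  0.011 -3.114]
turn deg total [0.   0.35 0.  ]
```

Emit:
send_rows --motion '[{"turn": [0, 0, 0], "travel": [2.14, 0, -3.13], "grip": 0.5}, {"turn": [0, 0, 0], "travel": [2.14, 0, -3.13], "grip": 0.5}, {"turn": [0, 0, 0], "travel": [2.14, 0, -3.13], "grip": 0.5}, {"turn": [0, 0, 0], "travel": [2.14, 0, -3.13], "grip": 0.5}, {"turn": [0, 0, 0], "travel": [2.14, 0, -3.13], "grip": 0.5}]'

```text
time: 1.95
ee_pos: [284.5, 426.8, 231.4]
tcp_rot: [-1.571, -0.0, 0.226]
ft_force: [-0.9, 0.7, -1.4]
gripper_width: 42.9
```

Emit:
send_rows --motion '[{"turn": [0, 0, 0], "travel": [2.14, 0, -3.13], "grip": 0.5}, {"turn": [0, 0, 0], "travel": [2.14, 0, -3.13], "grip": 0.5}, {"turn": [0, 0, 0], "travel": [2.14, 0, -3.13], "grip": 0.5}, {"turn": [0, 0, 0], "travel": [2.14, 0, -3.13], "grip": 0.5}, {"turn": [0, 0, 0], "travel": [2.14, 0, -3.13], "grip": 0.5}]'

```text
time: 2.37
ee_pos: [424.0, 297.8, 231.6]
tcp_rot: [-1.571, -0.001, 0.225]
ft_force: [0.5, 0.1, -0.0]
gripper_width: 43.1
```

```bash
python3 go.py 603 -260.5 130 0.228 15
```

```text
t 2.37 p [424.  297.8 231.6] rot [-1.5705e+00 -5.0000e-04  2.2510e-01] F [ 0.47  0.08 -0.03] T [ 0.03 -0.06  0.02] w 43.1 j6 -1.27
shift cm/row (current axes) [ 0.332  0.676 -3.895] total [  4.98   10.144 -58.419]
shift if already at yaw [ 0.321  0.677 -3.895]
turn deg total [-0.02 -0.17  0.03]
```

Emit:
send_rows --motion '[{"turn": [0, 0, 0], "travel": [0.33, 0, -3.9], "grip": 0.5}, {"turn": [0, 0, 0], "travel": [0.33, 0, -3.9], "grip": 0.5}, {"turn": [0, 0, 0], "travel": [0.33, 0, -3.9], "grip": 0.5}, {"turn": [0, 0, 0], "travel": [0.33, 0, -3.9], "grip": 0.5}, {"turn": [0, 0, 0], "travel": [0.33, 0, -3.9], "grip": 0.5}]'

```text
time: 2.78
ee_pos: [482.8, 111.0, 231.5]
tcp_rot: [-1.571, -0.0, 0.225]
ft_force: [1.0, 0.1, 0.1]
gripper_width: 42.6
```

Emit:
send_rows --motion '[{"turn": [0, 0, 0], "travel": [0.33, 0, -3.9], "grip": 0.5}, {"turn": [0, 0, 0], "travel": [0.33, 0, -3.9], "grip": 0.5}, {"turn": [0, 0, 0], "travel": [0.33, 0, -3.9], "grip": 0.5}, {"turn": [0, 0, 0], "travel": [0.33, 0, -3.9], "grip": 0.5}, {"turn": [0, 0, 0], "travel": [0.33, 2, -3.9], "grip": 0.5}]'

```text
time: 3.2
ee_pos: [544.7, -74.4, 215.8]
tcp_rot: [-1.574, -0.008, 0.225]
ft_force: [1.3, 0.9, 0.3]
gripper_width: 42.5
```

Emit:
send_rows --motion '[{"turn": [0, 0, 0], "travel": [0.33, 2, -3.9], "grip": 0.5}, {"turn": [0, 0, 0], "travel": [0.33, 2, -3.5], "grip": 0.5}, {"turn": [0, 0, 0], "travel": [0.33, 2, -3.5], "grip": 0.5}, {"turn": [0, 0, 0], "travel": [0.33, 2, -3.5], "grip": 0.5}, {"turn": [0, 0, 0], "travel": [0, 0, 0], "grip": 0.5}]'

```text
time: 3.62
ee_pos: [586.2, -213.0, 129.0]
tcp_rot: [-1.572, 0.003, 0.221]
ft_force: [0.5, 0.6, 0.6]
gripper_width: 42.7
```

```bash
python3 go.py 603 -260.5 60 0.228 4
python3 - <<'E'
from h import *
import cv2
for n in("top","side"):
    c=eyes.read_camera(n);u=proj([[603,-260,30]],c)[0].astype(int);k=40;x,y=u-k
    im=c["image"][y:y+2*k,x:x+2*k];cv2.imwrite(f"pics/g1{n}.png",cv2.resize(im,None,fx=5,fy=5,interpolation=cv2.INTER_CUBIC))
a=np.hstack([cv2.imread("pics/g1top.png"),cv2.imread("pics/g1side.png")]);cv2.imwrite("pics/g1.png",a)
E
```

```text
t 3.62 p [ 586.2 -213.   129. ] rot [-1.5717  0.0034  0.2211] F [0.53 0.57 0.64] T [-0.01  0.01 -0.01] w 42.7 j6 -2.21
shift cm/row (current axes) [ 0.155  1.726 -1.249] total [ 0.621  6.902 -4.998]
shift if already at yaw [ 0.141  1.725 -1.252]
turn deg total [ 0.05 -0.4  -0.19]
```

View pics/g1.png

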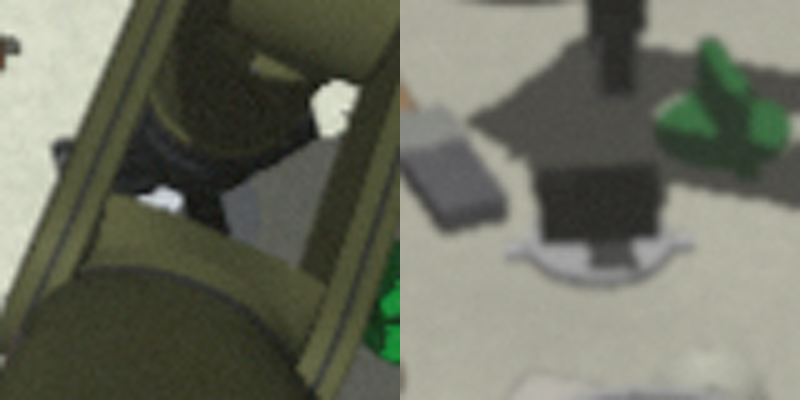

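Emit:
send_rows --motion '[{"turn": [0, -0.4, 0], "travel": [0.3, 0, -2.5], "grip": 0.5}, {"turn": [0, 0, 0], "travel": [0.32, 0, -2.5], "grip": 0.5}, {"turn": [0, 0, 0], "travel": [0, 2.5, 0], "grip": 0.5}, {"turn": [0, 0, 0], "travel": [0, 2.5, 0], "grip": 0.5}, {"turn": [0, 0, 0], "travel": [0, 0, 0], "grip": 0.5}]'

```text
time: 4.13
ee_pos: [600.3, -251.8, 80.1]
tcp_rot: [-1.566, 0.006, 0.233]
ft_force: [-1.0, 1.1, -0.9]
gripper_width: 42.9
```

```bash
python3 go.py 603 -260.5 18 0.228 4
python3 - <<'E'
from h import *
c=eyes.read_camera("side");u=proj([[603,-260,50]],c)[0].astype(int);k=40;x,y=u-k
im=cv2.resize(c["image"][y:y+2*k,x:x+2*k],None,fx=7,fy=7,interpolation=cv2.INTER_CUBIC)
cv2.imwrite("pics/g2.png",im)
E
```

```text
t 4.13 p [ 600.3 -251.8   80.1] rot [-1.5656  0.0055  0.2329] F [-1.   1.1 -0.9] T [0.02 0.03 0.03] w 42.9 j6 -2.27
shift cm/row (current axes) [ 0.024  1.552 -0.235] total [ 0.095  6.207 -0.942]
shift if already at yaw [ 0.016  1.553 -0.227]
turn deg total [-0.3   0.28 -0.32]
```

View pics/g2.png

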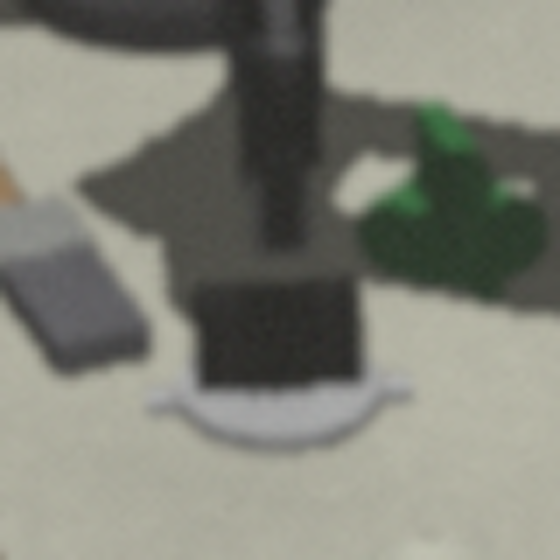

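Emit:
send_rows --motion '[{"turn": [0, 0, 0], "travel": [0, 0, 0], "grip": 0.5}, {"turn": [0, 0, 0], "travel": [0, 0, 0], "grip": 0.5}]'

```text
time: 4.35
ee_pos: [604.4, -253.9, 85.5]
tcp_rot: [-1.573, -0.002, 0.233]
ft_force: [-0.1, -0.8, 0.3]
gripper_width: 42.5
```

```bash
python3 go.py 603 -260.5 18 0.228 4
```

```text
t 4.35 p [ 604.4 -253.9   85.5] rot [-1.5725 -0.0023  0.2333] F [-0.06 -0.82  0.28] T [ 0.04 -0.   -0.03] w 42.5 j6 -2.27
shift cm/row (current axes) [-0.075  1.687 -0.15 ] total [-0.301  6.747 -0.601]
shift if already at yaw [-0.071  1.687 -0.154]
turn deg total [0.1  0.3  0.13]
```

Emit:
send_rows --motion '[{"turn": [0, 0, 0], "travel": [-0.15, 0.7, -0.3], "grip": 0.5}, {"turn": [0, 0, 0], "travel": [-0.1, 1.3, -0.3], "grip": 0.5}, {"turn": [0, 0, 0], "travel": [0, 1.4, 0], "grip": 0.5}, {"turn": [0, 0, 0], "travel": [0, 0.6, 0], "grip": 0.5}, {"turn": [0, 0, 0], "travel": [0, 0, 0], "grip": 0.5}]'

```text
time: 4.77
ee_pos: [600.5, -260.2, 41.2]
tcp_rot: [-1.568, 0.003, 0.232]
ft_force: [-0.7, 0.4, -0.1]
gripper_width: 42.4
```

Emit:
send_rows --motion '[{"turn": [0, 0, 0], "travel": [0, 0, 0], "grip": 0.5}, {"turn": [0, 0, 0], "travel": [0, 0, 0], "grip": 0.5}]'

```text
time: 4.93
ee_pos: [602.5, -261.0, 43.6]
tcp_rot: [-1.571, -0.0, 0.232]
ft_force: [-0.3, 0.8, -1.2]
gripper_width: 43.1
```

```bash
python3 go.py 603 -260.5 18 0.228 4
python3 - <<'E'
from h import *
c=eyes.read_camera("side");u=proj([[603,-260,50]],c)[0].astype(int);k=40;x,y=u-k
im=cv2.resize(c["image"][y:y+2*k,x:x+2*k],None,fx=7,fy=7,interpolation=cv2.INTER_CUBIC)
cv2.imwrite("pics/g3.png",im)
E
```

```text
t 4.93 p [ 602.5 -261.    43.6] rot [-1.5712e+00 -4.0000e-04  2.3200e-01] F [-0.28  0.78 -1.25] T [-0.01  0.   -0.03] w 43.1 j6 -2.28
shift cm/row (current axes) [0.015 0.641 0.011] total [0.059 2.564 0.043]
shift if already at yaw [0.015 0.641 0.011]
turn deg total [0.02 0.23 0.03]
```

View pics/g3.png

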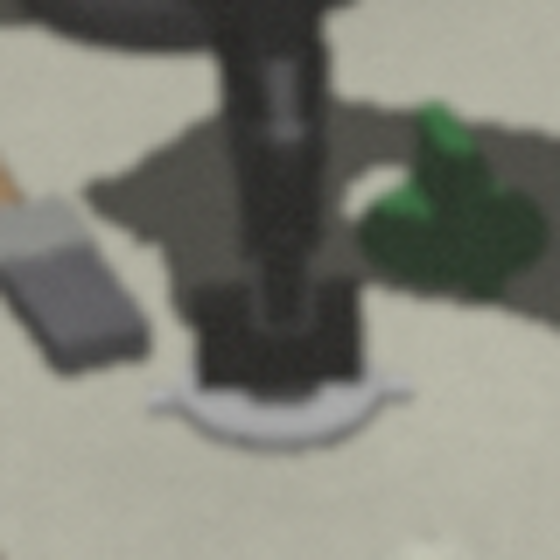

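Emit:
send_rows --motion '[{"turn": [0, 0, 0], "travel": [0.05, 0.6, 0], "grip": 0.5}, {"turn": [0, 0, 0], "travel": [0, 1.2, 0], "grip": 0.5}, {"turn": [0, 0, 0], "travel": [0, 0.6, 0], "grip": 0.5}, {"turn": [0, 0, 0], "travel": [0, 0, 0], "grip": 0.5}, {"turn": [0, 0, 0], "travel": [0, 0, 0], "grip": 0.0}]' --force 60

```text
time: 5.4
ee_pos: [601.9, -260.3, 18.2]
tcp_rot: [-1.569, 0.002, 0.232]
ft_force: [0.5, -0.4, -0.8]
gripper_width: 31.4
```

Emit:
send_rows --motion '[{"turn": [0, 0, 0], "travel": [0, 0, 0], "grip": 0.0}, {"turn": [0, 0, 0], "travel": [0, 0, 0], "grip": 0.0}, {"turn": [0, 0, 0], "travel": [0, 0, 0], "grip": 0.0}, {"turn": [0, 0, 0], "travel": [0, 0, 0], "grip": 0.0}, {"turn": [0, 0, 0], "travel": [0, 0, 0], "grip": 0.0}]'

```text
time: 5.82
ee_pos: [602.8, -260.7, 19.5]
tcp_rot: [-1.571, -0.0, 0.232]
ft_force: [1.0, -0.5, -1.4]
gripper_width: 13.1
```

```bash
python3 go.py 603 -260.5 18 0.228 4
python3 - <<'E'
from h import *
c=eyes.read_camera("side");u=proj([[603,-260,50]],c)[0].astype(int);k=40;x,y=u-k
im=cv2.resize(c["image"][y:y+2*k,x:x+2*k],None,fx=7,fy=7,interpolation=cv2.INTER_CUBIC)
cv2.imwrite("pics/g4.png",im)
E
```

```text
t 5.82 p [ 602.8 -260.7   19.5] rot [-1.571e+00 -2.000e-04  2.321e-01] F [ 1.05 -0.52 -1.38] T [ 0.02 -0.02 -0.06] w 13.1 j6 -2.28
shift cm/row (current axes) [0.007 0.037 0.003] total [0.028 0.149 0.014]
shift if already at yaw [0.007 0.037 0.003]
turn deg total [0.01 0.24 0.01]
```

View pics/g4.png

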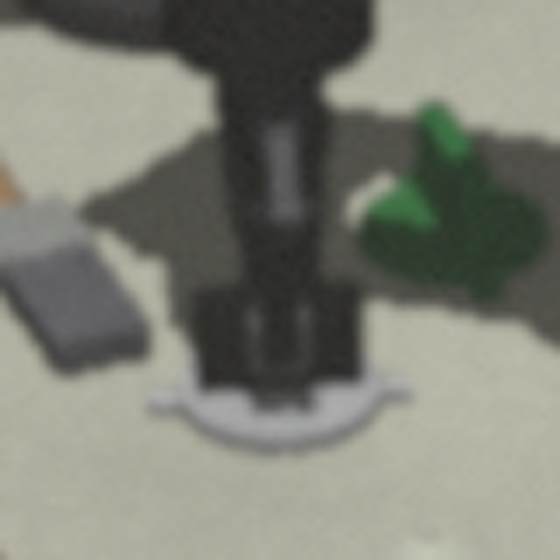

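Emit:
send_rows --motion '[{"turn": [0, 0, 0], "travel": [0, -0.8, 0], "grip": 0.0}, {"turn": [0, 0, 0], "travel": [0, -2, 0], "grip": 0.0}, {"turn": [0, 0, 0], "travel": [0, -3, 0], "grip": 0.0}, {"turn": [0, 0, 0], "travel": [0, -3, 0], "grip": 0.0}, {"turn": [0, 0, 0], "travel": [0, -3, 0], "grip": 0.0}]'

```text
time: 6.28
ee_pos: [602.0, -260.3, 138.5]
tcp_rot: [-1.57, 0.001, 0.232]
ft_force: [1.5, -0.5, -2.9]
gripper_width: 12.9
```

Emit:
send_rows --motion '[{"turn": [0, 0, 0], "travel": [0, -3, 0], "grip": 0.0}, {"turn": [0, 0, 0], "travel": [0, -2.2, 0], "grip": 0.0}, {"turn": [0, 0, 0], "travel": [0, 0, 0], "grip": 0.0}, {"turn": [0, 0, 0], "travel": [0, 0, 0], "grip": 0.0}, {"turn": [0, 0, 0], "travel": [0, 0, 0], "grip": 0.0}]'

```text
time: 6.7
ee_pos: [601.5, -260.1, 188.3]
tcp_rot: [-1.569, 0.002, 0.232]
ft_force: [0.1, -0.3, -3.7]
gripper_width: 12.8
```

```bash
python3 go.py 530 81.5 190 -0.214 11
python3 - <<'E'
from h import *
import pickle
t,s=pickle.load(open("cams.pkl","rb"))
im=t["image"].astype(float);d=cv2.GaussianBlur(im[...,0]-im[...,2],(0,0),.5)
x,y=262,185
for v in d[185:262:4,262:340:3].astype(int):print(*["%3d"%q for q in v])
z=np.clip((d[y:y+80,x:x+80]+40)*3,0,255).astype(np.uint8)
cv2.imwrite("pics/br.png",cv2.resize(z,None,fx=7,fy=7,interpolation=cv2.INTER_CUBIC))
E
```

```text
t 6.7 p [ 601.5 -260.1  188.3] rot [-1.5693  0.0018  0.2321] F [ 0.15 -0.31 -3.69] T [-0.03  0.01 -0.02] w 12.8 j6 -2.28
shift cm/row (current axes) [ 0.081 -0.011  3.172] total [ 0.896 -0.122 34.892]
shift if already at yaw [-1.295 -0.016  2.897]
turn deg total [-0.06 25.56 -0.12]
-12 -12 -13 -13 -12 -10  -8 -13 -11 -13 -12 -13 -13 -12 -13 -12 -12 -13 -11 -13 -11 -12 -12 -11 -13 -13
-10 -12 -11 -13 -12  -9  -7  -9  -9  -8  -8  -5 -10 -12 -11 -13 -10 -12 -14 -12 -12 -12 -11 -13 -12 -13
-11 -12 -12 -12  -8  -8  -8  -8  -7  -8  -9 -10  -9  -9  -8  -9  -6  -7  -9 -12 -13 -12 -12 -13 -12 -11
-10 -12 -11 -12  -8  -8  -9  -8  -8  -7  -9  -7  -9  -9  -9  -8  -8  -8  -8  -9  -7  -7  -7  -7 -11 -12
-11 -12 -12 -10  -7  -8  -8  -9  -9   0   7   6   4   3   4   7  -1  -9  -8  -8  -8  -8  -9  -8  -9  -4
-12 -12 -12  -7  -9  -9  -8  -4   5   6   9   7   9  -2  -8   3   7   7  -1  -7  -8  -8  -8  -7  -8  -4
-12 -12 -11  -8  -8  -7  -5   5   8   6  -2  -5  -2  -4  -3  -5   3   9   9  -2  -7  -8  -8  -7  -7  -5
-12 -13 -10  -9  -8  -6   6   7   5  -2  -3   2   2   2   1  -2  -3   7   8   8  -4  -9  
[... 562 characters left out ...]
  -8   1   7   0  -4  -8  10   8   8   7   0  -3  -8  -8  -8  -5  -5  -6  -5
 -8  -9  -9  -9  -8  -8  -7  -7  -8  -9  -4   1   4   5   0   0  -7  -8  -7  -7  -7  -6  -4  -4  -6  -7
 -7  -8  -9  -9  -8  -7  -9  -9  -8  -8  -7  -9  -6  -8  -7  -8  -8  -7  -6  -8  -7  -7  -5  -4  -4  -5
-13  -3  -4  -2  -4  -6  -7  -8  -7  -8  -6  -9  -8  -8  -8 -10  -9  -7  -8  -7  -8  -7  -7  -4  -6  -5
-13 -12 -13 -12  -7  -2  -1   0  -1  -3  -4  -7  -7  -8  -7  -9 -10  -9  -8  -8  -8  -2  -5  -5  -4  -4
-12 -13 -12 -12  -9  -1   0  -3  -5  -5  -3   0   0   0   0  -3  -5  -5  -8  -6  -8  -5  -4  -5  -4 -12
-11 -13 -11 -14 -14 -13 -14 -12 -12 -12 -14 -12 -12  -9  -9 -11  -4  -1  -3  -4  -3  -5  -5  -4 -11 -14
```

View pics/br.png

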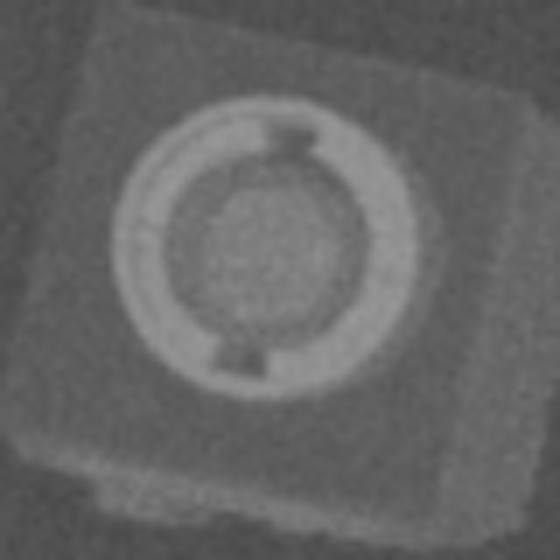

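```bash
cat >> h.py <<'E'
def arc(r,z,a0,a1,n=40):
    a=np.radians(np.linspace(a0,a1,n));return np.c_[r*np.cos(a),r*np.sin(a),0*a+z]
def colfit(c,x0,z):
    im=c["image"].astype(float);d=cv2.GaussianBlur(im[...,0]-im[...,2],(0,0),.7)
    def f(v):
        tot=0
        for r,sg in((59,-1),(40.5,1)):
            q=[proj(tf(circ(r+e,z,180),v[0],v[1],0,0),c) for e in(-2,2)]
            a=[map_coordinates(d,p[:,::-1].T,order=1) for p in q]
            k=(a[1]-a[0])*sg
            tot-=np.mean(np.clip(k,-20,20))
        return tot
    g=min((f(np.add(x0,[i,j])),i,j) for i in np.arange(-8,8.1) for j in np.arange(-8,8.1))
    r=minimize(f,np.add(x0,g[1:]),method="Nelder-Mead",options=dict(initial_simplex=np.add(x0,g[1:])+[[0,0],[1,0],[0,1]]))
    return r.x,r.fun
E
python3 - <<'E'
from h import *
import pickle
t,s=pickle.load(open("cams.pkl","rb"))
for z in(117,119,121):print(z,"top",colfit(t,[530,82],z),"side",colfit(s,[533,84],z))
# centroid of outer filled ring, top
im=t["image"].astype(float);d=cv2.GaussianBlur(im[...,0]-im[...,2],(0,0),.7)
m=(d>-1).astype(np.uint8);m[:190]=0;m[250:]=0;m[:,:270]=0;m[:,330:]=0
cs,_=cv2.findContours(m,cv2.RETR_EXTERNAL,cv2.CHAIN_APPROX_NONE);k=max(cs,key=cv2.contourArea)
e=cv2.fitEllipse(k);print(e,ground(t,*e[0],119))
# lid at start, top: same channel
m=(d>-2).astype(np.uint8)
print((d[190:222:2,402:436:2]).astype(int))
E
```

```text
117 top (array([528.13394605,  82.04552778]), np.float64(-13.529237045448578)) side (array([533.51850244,  84.3363833 ]), np.float64(-4.241382128898538))
119 top (array([527.66988704,  81.94900253]), np.float64(-13.543324782233562)) side (array([533.15659573,  87.0215556 ]), np.float64(-4.2835008277021425))
121 top (array([527.28522952,  81.8905728 ]), np.float64(-13.547294053808333)) side (array([532.69135387,  90.02326616]), np.float64(-4.317574490339777))
((299.62994384765625, 219.96372985839844), (42.55342483520508, 43.530975341796875), 92.3616943359375) [527.26497348  81.55871685 119.        ]
[[-12 -12 -13 -13 -13  -2   5  -2 -11 -12 -13 -13 -13 -13 -13 -12 -12]
 [-12 -13 -12 -12 -12  -1   6   0  -3  -5 -10 -13 -12 -13 -14 -13 -13]
 [-12 -12 -12 -13  -6   3   5   0   0  -2   0  -2  -9 -12 -13 -13 -13]
 [-12 -13 -13  -6   5   8   3   0   0  -2   2   6   2  -9 -12 -11 -13]
 [-13 -11  -7   5   7   7   3  -1   0   0   1   5   6   2 -11 -12 -12]
 [-12 -12   0   8   9   7   6  -1   0   0   1   4   8   8  -5 -12 -13]
 [-12 -10   5   8   8   8   7   1   0   0  -1   3   8   8   1 -12 -12]
 [-13  -8   6   7   8   7   8   2  -2  -1   0   3   6   8   4 -11 -12]
 [-14  -9   6   8   8   8   9   5  -4  -2  -1   0   5   9   6  -9 -11]
 [-12 -11   4   9   8   8   8   6  -2  -1  -1   0   4   8   2 -11 -12]
 [-13 -12  -1   8   9   9   9   7   0  -2   0  -1   3   6  -4 -11 -11]
 [-13 -13  -8   3   7   8   9   7   4  -1  -1   0   2   2 -10 -13 -13]
 [-13 -12 -12  -8   2   8   8   8   5   1   0   3   2  -9 -13 -14 -13]
 [-12 -13 -12 -12  -9   0   4   7   7   7   7   1  -8 -11 -13 -13 -12]
 [-13 -13 -12 -12 -12 -11 -11  -7  -4   6   5  -8 -13 -13 -13 -12 -12]
 [-12 -13 -13 -13 -13 -13 -12 -13 -10   3   5  -8 -14 -13 -13 -13 -13]]
```

Run:
```python
from h import *
import pickle
t,s=pickle.load(open("cams.pkl","rb"))
for c,x0 in((t,[601,-259.4]),(s,[606,-262])):
    im=c["image"].astype(float);d=cv2.GaussianBlur(im[...,0]-im[...,2],(0,0),.7)
    def f(v,z=8):
        q=[proj(tf(circ(38+e,z,180),v[0],v[1],0,0),c) for e in(-2,2)]
        a=[map_coordinates(d,p[:,::-1].T,order=1) for p in q]
        return -np.mean(np.clip(a[0]-a[1],-8,16))
    g=min((f(np.add(x0,[i,j])),i,j) for i in np.arange(-8,8.1) for j in np.arange(-8,8.1))
    r=minimize(f,np.add(x0,g[1:]),method="Nelder-Mead",options=dict(initial_simplex=np.add(x0,g[1:])+[[0,0],[1,0],[0,1]]));print(r.x,r.fun)
```

```text
[ 600.72367105 -259.87164228] -8.905460784358908
[ 605.2465395  -254.33284765] -2.824297797446656
```

Emit:
send_rows --motion '[{"turn": [0, 0, 0], "travel": [0.05, 0, 1.5], "grip": 0}, {"turn": [0, 0, 0], "travel": [0.08, 0, 3], "grip": 0}, {"turn": [0, 0, 0], "travel": [0.08, 0, 3.2], "grip": 0}, {"turn": [0, 0, 0], "travel": [0.08, 0, 3.2], "grip": 0}, {"turn": [0, 0, 0], "travel": [0.08, 0, 3.2], "grip": 0}]'

```text
time: 7.12
ee_pos: [571.4, -120.3, 186.9]
tcp_rot: [-1.568, 0.004, 0.231]
ft_force: [0.7, 0.8, -3.1]
gripper_width: 13.2
```

Emit:
send_rows --motion '[{"turn": [0, 0, 0], "travel": [0.08, 0, 3.2], "grip": 0}, {"turn": [0, 0, 0], "travel": [0.08, 0, 3.2], "grip": 0}, {"turn": [0, 0, 0], "travel": [0.08, 0, 3.2], "grip": 0}, {"turn": [0, 0, 0], "travel": [0.08, 0, 3.2], "grip": 0}, {"turn": [0, 0, 0], "travel": [0.08, 0, 3.2], "grip": 0}]'

```text
time: 7.53
ee_pos: [538.2, 36.2, 187.3]
tcp_rot: [-1.569, 0.004, 0.232]
ft_force: [0.9, -0.6, -2.6]
gripper_width: 13.2
```

Emit:
send_rows --motion '[{"turn": [0, 0, 0], "travel": [0.08, 0, 2.8], "grip": 0}, {"turn": [0, 0, 0], "travel": [0.04, 0, 1.2], "grip": 0}, {"turn": [0, 3.5, 0], "travel": [0, 0, 0], "grip": 0}, {"turn": [0, 6, 0], "travel": [0, 0, 0], "grip": 0}, {"turn": [0, 6, 0], "travel": [0, 0, 0], "grip": 0}]'

```text
time: 7.95
ee_pos: [531.3, 73.8, 187.7]
tcp_rot: [-1.571, 0.004, -0.042]
ft_force: [0.3, 0.2, -2.0]
gripper_width: 13.3
```

Emit:
send_rows --motion '[{"turn": [0, 6, 0], "travel": [0, 0, 0], "grip": 0}, {"turn": [0, 4, 0], "travel": [0, 0, 0], "grip": 0}, {"turn": [0, 0, 0], "travel": [0, 0, 0], "grip": 0}, {"turn": [0, 0, 0], "travel": [0, 0, 0], "grip": 0}, {"turn": [0, 0, 0], "travel": [0, 0, 0], "grip": 0}]'

```text
time: 8.37
ee_pos: [532.2, 73.1, 188.5]
tcp_rot: [-1.571, 0.002, -0.211]
ft_force: [0.3, -0.4, -2.2]
gripper_width: 12.9
```

```bash
python3 go.py 529.9 80.9 160 -0.212 3
```

```text
t 8.37 p [532.2  73.1 188.5] rot [-1.5714  0.0018 -0.2112] F [ 0.29 -0.38 -2.25] T [ 0.01  0.   -0.01] w 12.9 j6 -1.3
shift cm/row (current axes) [-0.127  0.951  0.238] total [-0.382  2.854  0.713]
shift if already at yaw [-0.129  0.951  0.237]
turn deg total [ 0.03  0.05 -0.1 ]
```

Emit:
send_rows --motion '[{"turn": [0, 0, 0], "travel": [-0.13, 0.7, 0.24], "grip": 0}, {"turn": [0, 0, 0], "travel": [-0.13, 1.0, 0.24], "grip": 0}, {"turn": [0, 0, 0], "travel": [-0.12, 1.0, 0.23], "grip": 0}, {"turn": [0, 0, 0], "travel": [0, 0, 0], "grip": 0}, {"turn": [0, 0, 0], "travel": [0, 0, 0], "grip": 0}]'

```text
time: 8.78
ee_pos: [529.5, 81.1, 161.0]
tcp_rot: [-1.572, 0.003, -0.212]
ft_force: [-0.1, 0.3, -1.5]
gripper_width: 13.5
```

Emit:
send_rows --motion '[{"turn": [0, 0, 0], "travel": [0, 0, 0], "grip": 0}, {"turn": [0, 0, 0], "travel": [0, 0, 0], "grip": 0}, {"turn": [0, 0, 0], "travel": [0, 0, 0], "grip": 0}]'

```text
time: 9.03
ee_pos: [531.2, 80.9, 162.8]
tcp_rot: [-1.571, -0.001, -0.213]
ft_force: [0.1, 0.3, -2.6]
gripper_width: 13.1
```

```bash
python3 go.py 529.9 80.9 160 -0.212 3
python3 - <<'E'
from h import *
o=manip.observe();p=o["ee_pos"];yaw=o["tcp_rot"][2]
out=[]
for n in("top","side"):
    c=eyes.read_camera(n);u=proj([[530,81,130]],c)[0].astype(int);k=40;x,y=u-k
    im=cv2.resize(c["image"][y:y+2*k,x:x+2*k],None,fx=5,fy=5,interpolation=cv2.INTER_CUBIC)
    im2=im.copy()
    if n=="side": off=np.array([605.5-603,-262+260.7,0]);
    else: off=np.array([-2.2,1.0,0])
    for P in[circ(38,8),circ(38,0)]+[seg([-49,0,3],[49,0,3])]:
        q=((proj(tf(P,p[0],p[1],p[2]-19.5,yaw)+off,c)-[x,y]+.5)*5).astype(np.int32);cv2.polylines(im2,[q],False,(0,0,255))
    for P in[circ(59,119),circ(52,119),circ(40.5,119)]:
        q=((proj(tf(P,530,81,0,-.212)+off,c)-[x,y]+.5)*5).astype(np.int32);cv2.polylines(im2,[q],False,(255,0,0))
    out.append(np.hstack([im,im2]))
cv2.imwrite("pics/h1.png",cv2.resize(np.vstack(out),(600,600)) if 0 else out[1]);cv2.imwrite("pics/h1t.png",out[0])
E
```

```text
t 9.03 p [531.2  80.9 162.8] rot [-1.5706e+00 -1.0000e-03 -2.1290e-01] F [ 0.09  0.28 -2.58] T [0.08 0.02 0.02] w 13.1 j6 -1.29
shift cm/row (current axes) [-0.041  0.093 -0.011] total [-0.124  0.28  -0.032]
shift if already at yaw [-0.041  0.094 -0.011]
turn deg total [-0.01 -0.05  0.06]
```

View pics/h1.png

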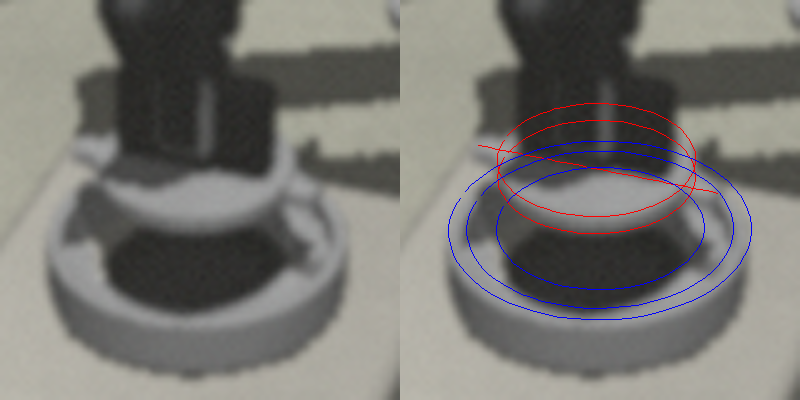

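View pics/h1t.png

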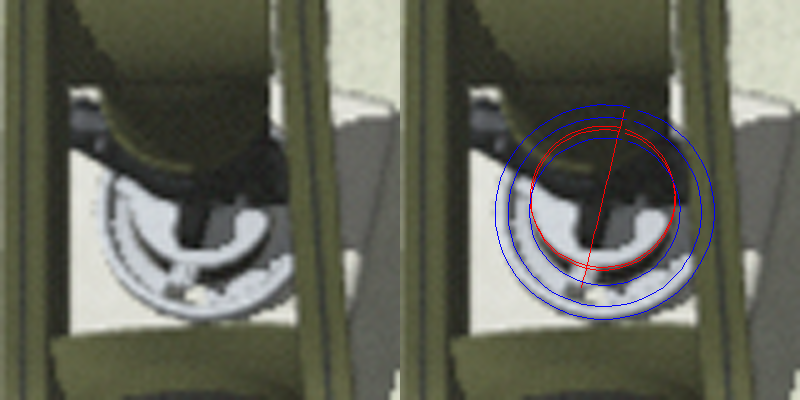

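```bash
python3 go.py 530.4 81.5 143 -0.212 3
```

```text
t 9.13 p [531.1  80.9 162.8] rot [-1.5706e+00 -1.0000e-03 -2.1300e-01] F [ 0.7  -0.29 -2.3 ] T [-0.01 -0.05 -0.  ] w 13.0 j6 -1.29
shift cm/row (current axes) [-0.026  0.66   0.014] total [-0.078  1.981  0.041]
shift if already at yaw [-0.025  0.66   0.014]
turn deg total [-0.01 -0.06  0.05]
```

Emit:
send_rows --motion '[{"turn": [0, 0, 0], "travel": [-0.04, 0.5, 0.02], "grip": 0}, {"turn": [0, 0, 0], "travel": [-0.04, 0.8, 0.02], "grip": 0}, {"turn": [0, 0, 0], "travel": [0, 0.5, 0], "grip": 0}, {"turn": [0, 0, 0], "travel": [0, 0, 0], "grip": 0}, {"turn": [0, 0, 0], "travel": [0, 0, 0], "grip": 0}]'

```text
time: 9.55
ee_pos: [529.3, 81.5, 143.5]
tcp_rot: [-1.571, 0.002, -0.213]
ft_force: [0.1, -0.3, -2.2]
gripper_width: 12.8
```

Emit:
send_rows --motion '[{"turn": [0, 0, 0], "travel": [0, 0, 0], "grip": 0}, {"turn": [0, 0, 0], "travel": [0, 0, 0], "grip": 0}, {"turn": [0, 0, 0], "travel": [0, 0, 0], "grip": 0}]'

```text
time: 9.8
ee_pos: [530.2, 81.6, 144.6]
tcp_rot: [-1.571, -0.001, -0.213]
ft_force: [-0.5, 0.1, -3.1]
gripper_width: 13.0
```

```bash
python3 go.py 530.4 81.5 143 -0.212 3
python3 - <<'E'
from h import *
o=manip.observe();p=o["ee_pos"];yaw=o["tcp_rot"][2]
out=[]
for n in("top","side"):
    c=eyes.read_camera(n);u=proj([[530,81,130]],c)[0].astype(int);k=40;x,y=u-k
    im=cv2.resize(c["image"][y:y+2*k,x:x+2*k],None,fx=5,fy=5,interpolation=cv2.INTER_CUBIC)
    out.append(im)
cv2.imwrite("pics/h2.png",np.hstack(out))
E
```

```text
t 9.8 p [530.2  81.6 144.6] rot [-1.5707e+00 -5.0000e-04 -2.1290e-01] F [-0.5   0.12 -3.06] T [ 0.03 -0.01 -0.02] w 13.0 j6 -1.28
shift cm/row (current axes) [ 0.006  0.054 -0.001] total [ 0.017  0.163 -0.002]
shift if already at yaw [ 0.006  0.054 -0.001]
turn deg total [-0.01 -0.05  0.03]
```

View pics/h2.png

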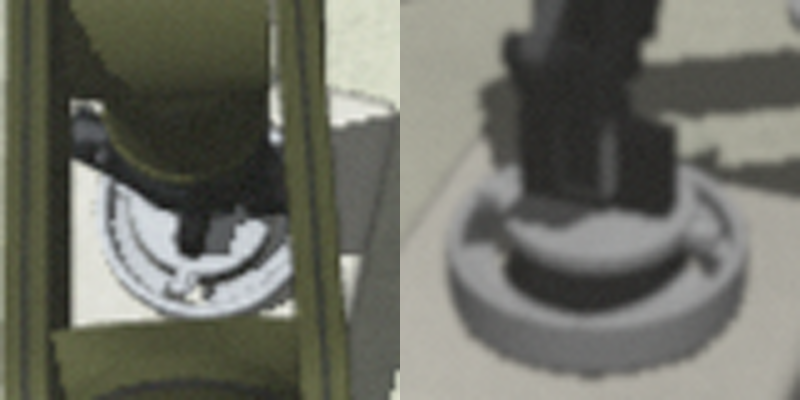

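Emit:
send_rows --motion '[{"turn": [0, 0, 0], "travel": [0, 0.15, 0], "grip": 0}, {"turn": [0, 0, 0], "travel": [0, 0.15, 0], "grip": 0}, {"turn": [0, 0, 0], "travel": [0, 0.15, 0], "grip": 0}, {"turn": [0, 0, 0], "travel": [0, 0.1, 0], "grip": 0}]'

```text
time: 10.23
ee_pos: [529.8, 81.5, 138.6]
tcp_rot: [-1.571, 0.0, -0.213]
ft_force: [-0.5, 0.3, -2.8]
gripper_width: 13.3
```

Emit:
send_rows --motion '[{"turn": [0, 0, 0], "travel": [0, 0.1, 0], "grip": 0}, {"turn": [0, 0, 0], "travel": [0, 0.1, 0], "grip": 0}, {"turn": [0, 0, 0], "travel": [0, 0.1, 0], "grip": 0}]'

```text
time: 10.48
ee_pos: [530.0, 81.5, 135.7]
tcp_rot: [-1.571, 0.0, -0.213]
ft_force: [0.7, -0.3, -2.2]
gripper_width: 12.6
```

Emit:
send_rows --motion '[{"turn": [0, 0, 0], "travel": [0, 0.1, 0], "grip": 0}, {"turn": [0, 0, 0], "travel": [0, 0.1, 0], "grip": 0}, {"turn": [0, 0, 0], "travel": [0, 0.1, 0], "grip": 0}]'

```text
time: 10.73
ee_pos: [530.0, 81.5, 132.8]
tcp_rot: [-1.571, -0.0, -0.213]
ft_force: [-0.0, -0.6, -2.6]
gripper_width: 13.2
```

Emit:
send_rows --motion '[{"turn": [0, 0, 0], "travel": [0, 0.1, 0], "grip": 0}, {"turn": [0, 0, 0], "travel": [0, 0.1, 0], "grip": 0}, {"turn": [0, 0, 0], "travel": [0, 0.1, 0], "grip": 0}]'

```text
time: 10.98
ee_pos: [530.0, 81.5, 129.8]
tcp_rot: [-1.571, -0.0, -0.213]
ft_force: [0.0, -0.3, -2.6]
gripper_width: 13.2
```

Emit:
send_rows --motion '[{"turn": [0, 0, 0], "travel": [0, 0.1, 0], "grip": 0}, {"turn": [0, 0, 0], "travel": [0, 0.1, 0], "grip": 0}, {"turn": [0, 0, 0], "travel": [0, 0.1, 0], "grip": 0}]'

```text
time: 11.23
ee_pos: [530.0, 81.5, 126.8]
tcp_rot: [-1.571, -0.0, -0.213]
ft_force: [0.1, 0.3, -2.5]
gripper_width: 13.0
```

Emit:
send_rows --motion '[{"turn": [0, 0, 0], "travel": [0, 0.1, 0], "grip": 0}, {"turn": [0, 0, 0], "travel": [0, 0.1, 0], "grip": 0}, {"turn": [0, 0, 0], "travel": [0, 0.1, 0], "grip": 0}]'

```text
time: 11.48
ee_pos: [530.0, 81.5, 123.8]
tcp_rot: [-1.571, 0.0, -0.213]
ft_force: [0.1, -0.9, -2.0]
gripper_width: 12.8
```

Emit:
send_rows --motion '[{"turn": [0, 0, 0], "travel": [0, 0.1, 0], "grip": 0}, {"turn": [0, 0, 0], "travel": [0, 0.08, 0], "grip": 0}, {"turn": [0, 0, 0], "travel": [0, 0, 0], "grip": 0}]'

```text
time: 11.73
ee_pos: [529.8, 81.5, 121.9]
tcp_rot: [-1.571, 0.0, -0.213]
ft_force: [0.1, 0.3, -2.2]
gripper_width: 13.2
```

Emit:
send_rows --motion '[{"turn": [0, 0, 0], "travel": [0, 0.06, 0], "grip": 0}, {"turn": [0, 0, 0], "travel": [0, 0.06, 0], "grip": 0}, {"turn": [0, 0, 0], "travel": [0, 0.06, 0], "grip": 0}, {"turn": [0, 0, 0], "travel": [0, 0, 0], "grip": 0}]'

```text
time: 12.07
ee_pos: [529.9, 81.5, 120.2]
tcp_rot: [-1.571, 0.0, -0.213]
ft_force: [0.3, 0.1, -3.3]
gripper_width: 13.5
```

Emit:
send_rows --motion '[{"turn": [0, 0, 0], "travel": [0, 0.05, 0], "grip": 0}, {"turn": [0, 0, 0], "travel": [0, 0, 0], "grip": 0}, {"turn": [0, 0, 0], "travel": [0, 0, 0], "grip": 0}]'

```text
time: 12.32
ee_pos: [530.0, 81.5, 119.8]
tcp_rot: [-1.571, 0.0, -0.213]
ft_force: [0.4, 0.2, -2.1]
gripper_width: 13.3
```

```bash
python3 go.py
python3 - <<'E'
from h import *
out=[]
for n in("top","side"):
    c=eyes.read_camera(n);u=proj([[530,81,130]],c)[0].astype(int);k=40;x,y=u-k
    im=cv2.resize(c["image"][y:y+2*k,x:x+2*k],None,fx=5,fy=5,interpolation=cv2.INTER_CUBIC)
    out.append(im)
cv2.imwrite("pics/h3.png",np.hstack(out))
E
python3 go.py
```

```text
t 12.32 p [530.   81.5 119.8] rot [-1.5708  0.     -0.213 ] F [ 0.41  0.23 -2.06] T [ 0.02  0.02 -0.03] w 13.3 j6 -1.28
t 12.42 p [530.   81.5 119.8] rot [-1.5708e+00 -1.0000e-04 -2.1300e-01] F [ 0.93 -0.46 -3.01] T [-0.03 -0.01 -0.04] w 13.2 j6 -1.28
```

View pics/h3.png

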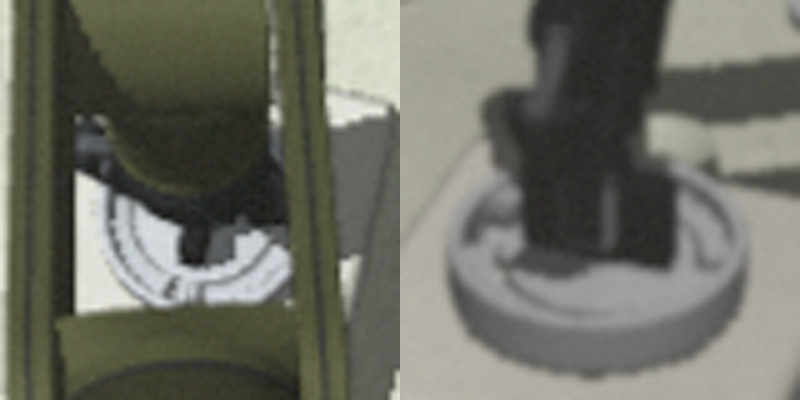

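Emit:
send_rows --motion '[{"turn": [0, 0, 0], "travel": [0, 0.05, 0], "grip": 0}, {"turn": [0, 0, 0], "travel": [0, 0, 0], "grip": 0}, {"turn": [0, 0, 0], "travel": [0, 0, 0], "grip": 0}]'

```text
time: 12.67
ee_pos: [530.1, 81.5, 119.4]
tcp_rot: [-1.571, -0.0, -0.213]
ft_force: [-0.5, -0.3, -2.6]
gripper_width: 12.8
```

Emit:
send_rows --motion '[{"turn": [0, 0, 0], "travel": [0, 0.05, 0], "grip": 0}, {"turn": [0, 0, 0], "travel": [0, 0, 0], "grip": 0}, {"turn": [0, 0, 0], "travel": [0, 0, 0], "grip": 0}]'

```text
time: 12.92
ee_pos: [530.1, 81.5, 119.0]
tcp_rot: [-1.571, -0.0, -0.213]
ft_force: [0.6, -0.1, -0.4]
gripper_width: 13.0
```

Emit:
send_rows --motion '[{"turn": [0, 0, 0], "travel": [0, 0, 0], "grip": 0}]'

```text
time: 13.0
ee_pos: [530.1, 81.5, 119.0]
tcp_rot: [-1.571, -0.0, -0.213]
ft_force: [-0.0, 0.2, 0.2]
gripper_width: 12.9
```

Emit:
send_rows --motion '[{"turn": [0, 2, 0], "travel": [0, 0, 0], "grip": 0}, {"turn": [0, 3, 0], "travel": [0, 0, 0], "grip": 0}, {"turn": [0, 3, 0], "travel": [0, 0, 0], "grip": 0}, {"turn": [0, 2, 0], "travel": [0, 0, 0], "grip": 0}]'

```text
time: 13.33
ee_pos: [530.2, 81.5, 119.0]
tcp_rot: [-1.571, -0.001, -0.39]
ft_force: [-0.5, -0.4, 0.2]
gripper_width: 12.6
```

```bash
python3 go.py
```

```text
t 13.33 p [530.2  81.5 119. ] rot [-1.5706e+00 -5.0000e-04 -3.8980e-01] F [-0.55 -0.37  0.15] T [-0.01  0.02  0.01] w 12.6 j6 -1.11
```

Emit:
send_rows --motion '[{"turn": [0, 2, 0], "travel": [0, 0, 0], "grip": 0}, {"turn": [0, 2, 0], "travel": [0, 0, 0], "grip": 0}, {"turn": [0, 0, 0], "travel": [0, 0, 0], "grip": 0}]'

```text
time: 13.58
ee_pos: [530.2, 81.5, 118.9]
tcp_rot: [-1.571, -0.0, -0.458]
ft_force: [0.0, -0.4, -1.3]
gripper_width: 13.1
```

Emit:
send_rows --motion '[{"turn": [0, 2, 0], "travel": [0, 0, 0], "grip": 0}, {"turn": [0, 2, 0], "travel": [0, 0, 0], "grip": 0}, {"turn": [0, 0, 0], "travel": [0, 0, 0], "grip": 0}]'

```text
time: 13.83
ee_pos: [530.2, 81.6, 118.9]
tcp_rot: [-1.571, -0.0, -0.527]
ft_force: [0.0, -0.3, 0.6]
gripper_width: 12.9
```

```bash
python3 go.py
```

```text
t 13.83 p [530.2  81.6 118.9] rot [-1.5706e+00 -4.0000e-04 -5.2700e-01] F [ 0.03 -0.26  0.62] T [0.02 0.01 0.01] w 12.9 j6 -0.97
```

Emit:
send_rows --motion '[{"turn": [0, 2, 0], "travel": [0, 0, 0], "grip": 0}, {"turn": [0, 2, 0], "travel": [0, 0, 0], "grip": 0}, {"turn": [0, 0, 0], "travel": [0, 0, 0], "grip": 0}]'

```text
time: 14.08
ee_pos: [530.1, 81.5, 118.9]
tcp_rot: [-1.571, -0.0, -0.596]
ft_force: [-0.2, -0.1, 0.0]
gripper_width: 13.3
```

Emit:
send_rows --motion '[{"turn": [0, 2, 0], "travel": [0, 0, 0], "grip": 0}, {"turn": [0, 2, 0], "travel": [0, 0, 0], "grip": 0}, {"turn": [0, 0, 0], "travel": [0, 0, 0], "grip": 0}]'

```text
time: 14.33
ee_pos: [530.1, 81.5, 118.9]
tcp_rot: [-1.571, -0.0, -0.666]
ft_force: [0.0, -0.5, 0.3]
gripper_width: 12.7
```

```bash
python3 go.py
```

```text
t 14.33 p [530.1  81.5 118.9] rot [-1.5706e+00 -3.0000e-04 -6.6570e-01] F [ 0.02 -0.46  0.28] T [-0.04 -0.05 -0.09] w 12.7 j6 -0.83
```

26° in, no bite yet.

Emit:
send_rows --motion '[{"turn": [0, 2, 0], "travel": [0, 0, 0], "grip": 0}, {"turn": [0, 2, 0], "travel": [0, 0, 0], "grip": 0}, {"turn": [0, 0, 0], "travel": [0, 0, 0], "grip": 0}]'

```text
time: 14.58
ee_pos: [529.9, 81.4, 118.6]
tcp_rot: [-1.571, 0.0, -0.735]
ft_force: [0.3, 0.1, -1.8]
gripper_width: 13.0
```

Emit:
send_rows --motion '[{"turn": [0, 2, 0], "travel": [0, 0, 0], "grip": 0}, {"turn": [0, 1, 0], "travel": [0, 0, 0], "grip": 0}, {"turn": [0, 0, 0], "travel": [0, 0, 0], "grip": 0}]'

```text
time: 14.83
ee_pos: [529.8, 81.5, 118.3]
tcp_rot: [-1.571, 0.0, -0.787]
ft_force: [1.3, -0.3, -5.9]
gripper_width: 13.1
```

Emit:
send_rows --motion '[{"turn": [0, 2, 0], "travel": [0, 0, 0], "grip": 0}, {"turn": [0, 1, 0], "travel": [0, 0, 0], "grip": 0}, {"turn": [0, 0, 0], "travel": [0, 0, 0], "grip": 0}]'

```text
time: 15.08
ee_pos: [529.6, 81.5, 118.1]
tcp_rot: [-1.572, 0.001, -0.84]
ft_force: [1.4, -0.2, -10.3]
gripper_width: 13.0
```

```bash
python3 go.py
```

```text
t 15.08 p [529.6  81.5 118.1] rot [-1.5718e+00  5.0000e-04 -8.4000e-01] F [  1.42  -0.16 -10.32] T [-0.01 -0.35  0.43] w 13.0 j6 -0.66
```

Emit:
send_rows --motion '[{"turn": [0, 0, 0], "travel": [0, 0.04, 0], "grip": 0}, {"turn": [0, 0, 0], "travel": [0, 0.04, 0], "grip": 0}, {"turn": [0, 0, 0], "travel": [0, 0, 0], "grip": 0}]'

```text
time: 15.33
ee_pos: [529.7, 81.5, 118.0]
tcp_rot: [-1.571, 0.0, -0.841]
ft_force: [0.9, -0.3, -5.8]
gripper_width: 12.9
```

```bash
python3 go.py
```

```text
t 15.33 p [529.7  81.5 118. ] rot [-1.5713e+00  3.0000e-04 -8.4060e-01] F [ 0.91 -0.27 -5.84] T [-0.06 -0.01  0.48] w 12.9 j6 -0.66
```

Emit:
send_rows --motion '[{"turn": [0, 1, 0], "travel": [0, 0.04, 0], "grip": 0}, {"turn": [0, 1, 0], "travel": [0, 0.03, 0], "grip": 0}, {"turn": [0, 1, 0], "travel": [0, 0.03, 0], "grip": 0}]'

```text
time: 15.58
ee_pos: [529.9, 81.6, 117.5]
tcp_rot: [-1.571, -0.0, -0.895]
ft_force: [-1.7, -0.6, 1.3]
gripper_width: 13.2
```

```bash
python3 go.py
```

```text
t 15.58 p [529.9  81.6 117.5] rot [-1.5706 -0.     -0.8953] F [-1.65 -0.59  1.33] T [0.03 0.25 0.43] w 13.2 j6 -0.6
```

Emit:
send_rows --motion '[{"turn": [0, 1, 0], "travel": [0, 0, 0], "grip": 0}, {"turn": [0, 1, 0], "travel": [0, 0.02, 0], "grip": 0}, {"turn": [0, 1, 0], "travel": [0, 0.02, 0], "grip": 0}]'

```text
time: 15.83
ee_pos: [530.1, 81.6, 117.1]
tcp_rot: [-1.57, -0.0, -0.948]
ft_force: [-2.0, 0.5, 3.1]
gripper_width: 13.2
```

```bash
python3 go.py
```

```text
t 15.83 p [530.1  81.6 117.1] rot [-1.5703e+00 -3.0000e-04 -9.4760e-01] F [-2.04  0.55  3.14] T [-0.04  0.31  0.46] w 13.2 j6 -0.55
```

Emit:
send_rows --motion '[{"turn": [0, 1, 0], "travel": [0, 0, 0], "grip": 0}, {"turn": [0, 1, 0], "travel": [0, 0, 0], "grip": 0}, {"turn": [0, 1, 0], "travel": [0, 0, 0], "grip": 0}, {"turn": [0, 0, 0], "travel": [0, 0, 0], "grip": 0}]'

```text
time: 16.17
ee_pos: [530.2, 81.5, 116.7]
tcp_rot: [-1.57, -0.0, -1.0]
ft_force: [-0.5, 0.0, 1.9]
gripper_width: 13.1
```

```bash
python3 go.py
```

```text
t 16.17 p [530.2  81.5 116.7] rot [-1.5703e+00 -3.0000e-04 -9.9960e-01] F [-0.47  0.03  1.86] T [-0.04  0.17  0.47] w 13.1 j6 -0.5
```

Emit:
send_rows --motion '[{"turn": [0, 0, 0], "travel": [0, -0.03, 0], "grip": 0}, {"turn": [0, 0, 0], "travel": [0, 0, 0], "grip": 0}, {"turn": [0, 0, 0], "travel": [0, 0, 0], "grip": 0}, {"turn": [0, 0, 0], "travel": [0, 0, 0], "grip": 0}]'

```text
time: 16.5
ee_pos: [530.2, 81.5, 116.8]
tcp_rot: [-1.571, -0.0, -0.999]
ft_force: [-0.4, 0.4, -1.4]
gripper_width: 13.0
```

```bash
python3 go.py
```

```text
t 16.5 p [530.2  81.5 116.8] rot [-1.5705e+00 -1.0000e-04 -9.9850e-01] F [-0.35  0.44 -1.45] T [ 0.01 -0.03  0.37] w 13.0 j6 -0.5
```

Emit:
send_rows --motion '[{"turn": [0, 0, 0], "travel": [0, 0, 0], "grip": 0.1}, {"turn": [0, 0, 0], "travel": [0, 0, 0], "grip": 0.2}, {"turn": [0, 0, 0], "travel": [0, 0, 0], "grip": 0.3}, {"turn": [0, 0, 0], "travel": [0, 0, 0], "grip": 0.35}, {"turn": [0, 0, 0], "travel": [0, 0, 0], "grip": 0.35}]'

```text
time: 16.92
ee_pos: [530.2, 81.5, 117.1]
tcp_rot: [-1.57, -0.0, -0.999]
ft_force: [-0.5, 0.4, -0.2]
gripper_width: 29.8
```

Emit:
send_rows --motion '[{"turn": [0, 0, 0], "travel": [0, 0, 0], "grip": 0.35}, {"turn": [0, 0, 0], "travel": [0, 0, 0], "grip": 0.35}, {"turn": [0, 0, 0], "travel": [0, -0.5, 0], "grip": 0.35}, {"turn": [0, 0, 0], "travel": [0, -0.5, 0], "grip": 0.35}]'

```text
time: 17.25
ee_pos: [529.7, 81.5, 127.0]
tcp_rot: [-1.571, 0.0, -0.998]
ft_force: [0.2, 0.4, 0.5]
gripper_width: 29.9
```

```bash
python3 go.py
python3 - <<'E'
from h import *
out=[]
for n in("top","side"):
    c=eyes.read_camera(n);u=proj([[530,81,130]],c)[0].astype(int);k=40;x,y=u-k
    out.append(cv2.resize(c["image"][y:y+2*k,x:x+2*k],None,fx=5,fy=5,interpolation=cv2.INTER_CUBIC))
cv2.imwrite("pics/h4.png",np.hstack(out))
E
```

```text
t 17.25 p [529.7  81.5 127. ] rot [-1.5715e+00  4.0000e-04 -9.9840e-01] F [0.19 0.41 0.54] T [ 0.05 -0.03 -0.02] w 29.9 j6 -0.5
```

View pics/h4.png

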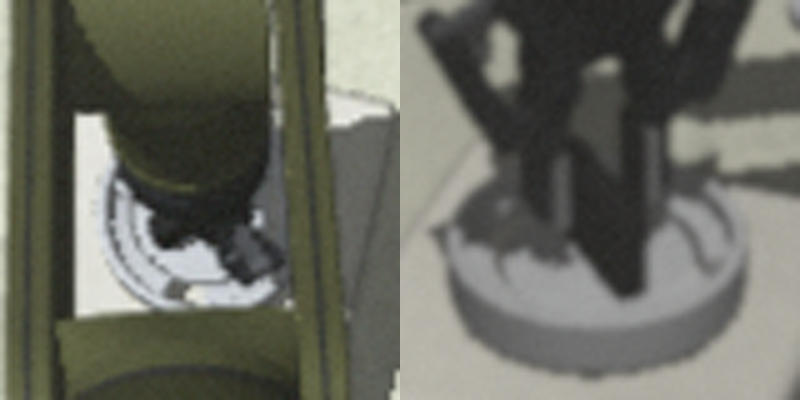

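Released; the handle stands turned in the collar and the fingers are clear on both sides. Raise the hand straight up and away, then look.

Emit:
send_rows --motion '[{"turn": [0, 0, 0], "travel": [0, -1, 0], "grip": 0.35}, {"turn": [0, 0, 0], "travel": [0, -2, 0], "grip": 0.35}, {"turn": [0, 0, 0], "travel": [0, -3, 0], "grip": 0.35}, {"turn": [0, 0, 0], "travel": [0, -3, 0], "grip": 0.35}, {"turn": [0, 0, 0], "travel": [0, -2, 0], "grip": 0.35}]'

```text
time: 17.77
ee_pos: [530.9, 81.6, 240.4]
tcp_rot: [-1.568, -0.002, -0.998]
ft_force: [0.9, 0.0, 0.7]
gripper_width: 29.8
```

Emit:
send_rows --motion '[{"turn": [0, 0, 0], "travel": [-3, 0, 2], "grip": 0.35}, {"turn": [0, 0, 0], "travel": [-3, 0, 2], "grip": 0.35}, {"turn": [0, 0, 0], "travel": [-3, 0, 2], "grip": 0.35}, {"turn": [0, 0, 0], "travel": [-3, 0, 2], "grip": 0.35}, {"turn": [0, 0, 0], "travel": [-3, 0, 2], "grip": 0.35}]'

```text
time: 18.18
ee_pos: [532.6, 263.3, 238.0]
tcp_rot: [-1.57, -0.0, -0.999]
ft_force: [-0.2, 0.1, 0.5]
gripper_width: 29.7
```

Emit:
send_rows --motion '[{"turn": [0, 0, 0], "travel": [-3, 0, 2], "grip": 0.35}, {"turn": [0, 0, 0], "travel": [-2, 0, 1.5], "grip": 0.35}, {"turn": [0, 0, 0], "travel": [0, 0, 0], "grip": 0.35}, {"turn": [0, 0, 0], "travel": [0, 0, 0], "grip": 0.35}, {"turn": [0, 0, 0], "travel": [0, 0, 0], "grip": 0.35}]'

```text
time: 18.6
ee_pos: [534.8, 322.3, 237.1]
tcp_rot: [-1.572, -0.001, -0.998]
ft_force: [-0.3, 0.3, 0.6]
gripper_width: 29.6
```

```bash
python3 go.py
python3 - <<'E'
from h import *
out=[]
for n in("top","side"):
    c=eyes.read_camera(n);cv2.imwrite(f"pics/f{n}.png",c["image"])
    off=np.array([-2.2,1,0]) if n=="top" else np.array([2.5,-1.3,0])
    u=proj([[530,81,130]],c)[0].astype(int);k=40;x,y=u-k
    im=cv2.resize(c["image"][y:y+2*k,x:x+2*k],None,fx=5,fy=5,interpolation=cv2.INTER_CUBIC)
    for P in[seg([-31,0,48],[31,0,48])]:
        q=((proj(tf(P,530.2,81.5,97.3,-1.0)+off,c)-[x,y]+.5)*5).astype(np.int32);cv2.polylines(im,[q],False,(0,0,255))
    out.append(im)
cv2.imwrite("pics/f.png",np.hstack(out))
E
```

```text
t 18.6 p [534.8 322.3 237.1] rot [-1.5715e+00 -6.0000e-04 -9.9780e-01] F [-0.32  0.3   0.61] T [ 0.01 -0.02  0.  ] w 29.6 j6 -0.1
```

View pics/f.png

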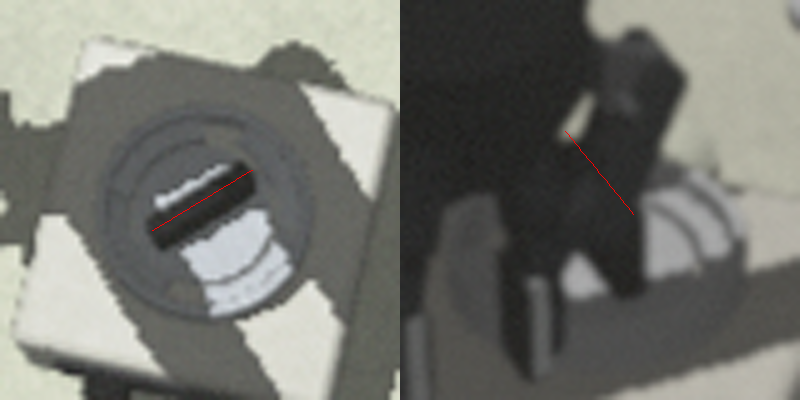

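View pics/fside.png

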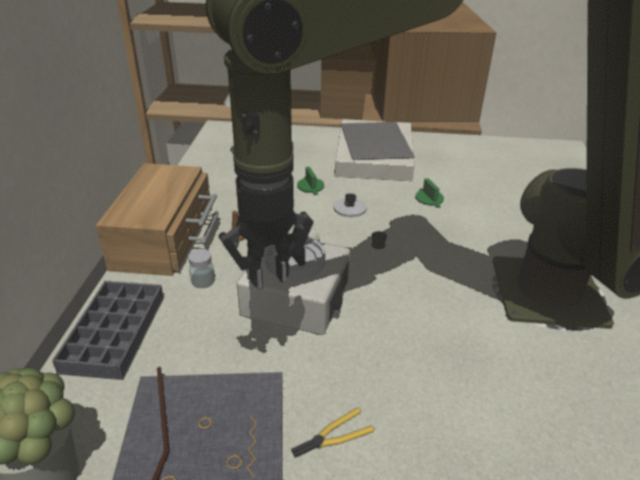

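The top view shows the handle at (203,205) in the crop, in line with the predicted yaw of -1.0. So the lid did not spin back, and the bystanders are where they were. I'm handing in.

```bash
python3 -c "
from plant import manip
print(manip.job_done())"
```

```text
the job is handed in; nothing more can be done
None
```

I locked the lid in the collar, let go and handed the job in at about 18.7 s. No verdict was reported.

**What I did:** I picked up the aluminium lid, leaving the two green look-alikes alone. I lowered it through the gaps onto the seal, which I first felt at TCP z of about 119 mm. Then I twisted it clockwise, and the ramps bit about 0.5 rad from the gaps. I stopped about 0.29 rad past the bite, 0.79 rad from the gaps in all. The hand followed the lid down about 2.3 mm and carried almost no load when I opened it.

**Last checks:**
- **Lock:** in the final top view the handle lies at the locked angle and on the collar's axis, so it did not spring back.
- **Seal force:** I estimate about 13.5–14 N from how far the lid sank. It was not measured directly.
- **Hand:** it is clear of the machine and reads about zero force.
- **Bystanders:** by eye, those visible in the final side view had not moved. I did not measure them, and the arm hid some of them.

**What disagreed:** the two cameras differed by about 5 mm on positions, beyond the stated 2 mm calibration. I corrected for this using the robot's own position at the grasp. In the final side view the gripper blocked the lid, so levelness was not checked by camera. It rests on the hand having stayed vertical and the force having been even throughout.

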